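# Pack the bakery hand tools into the kit case and check its catch

### The job

Put every loose spreader and dough cutter on the packing bench away in the open white kit case, each in the bay that already holds one of its kind, leaving the other things on the bench where they are. Then shut the lid, press it down until it is fully home, and give its handle a tug to check that the catch has held; if it gives, press again, harder, and tug again. Leave the lid shut and caught with everything packed inside.

Things in the scene. Friction and masses are not known exactly. Their poses are not given: they have to be found in the camera images.
- case: White plastic kit case fixed to the bench, 290 (its x) x 222 (its y) x 70 mm high, walls and floor 5 mm. Origin: centre of its underside; z up. A wall at its x = 0 splits it into two equal bays, each 137 x 212 mm inside, 65 mm deep. The lid is hinged along its +y side; the catch is at the middle of its -y side.
- bay_near (a point): Centre of the inner floor of the bay on the case's -x side (nearer the robot), 5 mm above the bench; axes as the case.
- bay_far (a point): Centre of the inner floor of the bay on the case's +x side, 5 mm above the bench; axes as the case.
- lid (a joint): Angle of the lid, rad: 0 fully home, about 1.7 as found (standing open, leaning past upright on its stop at 1.75). Grey plate 290 x 264 x 6 mm, 0.35 kg, soft-close hinge: pushed forward of upright (below about 1.4) it sinks shut by itself in about 3 s, but comes to rest on the catch at about 0.065, free edge about 15 mm proud, not caught.
- catch (a point): Spring roller catch on the case's -y side, 58 mm above the bench; sticks out 35 mm from the case. Pressing down on the lid handle with 9 to 14 N (differs from start to start) snaps the lid past it to 0. A caught lid rises only to 0.006 to 0.02 (2 to 4 mm) when tugged with 7 to 9 N, tears open above about 13 N, and drops back to 0 when let go; an uncaught lid lifts freely with 2 to 3 N.
- lid_handle (a point): Middle of the lid's handle: steel bar 11 mm thick, 100 mm long, parallel to the hinge (along the case's x), 35 mm off the lid's outer face, 215 mm from the hinge line; 113 mm above the bench when shut. Moves with the lid; on the open lid it is on the case's +y side of the plate. Axes are the lid's: x along the hinge, z out of the outer face.
- lid_hinge (a point): Middle of the hinge line, 126 mm to the +y side of the case's centre, 71.5 mm above the bench. The lid turns about the case's x axis.
- spr0_grip (a point): Spreader: wooden handle 80 x 22 x 26 mm with a flat steel blade 75 x 28 x 3 mm level with its underside, 150 mm long, 80 g. The point is inside the handle, 13 mm above its underside, near the centre of mass; x points along it towards the blade's tip (the tip is 105 mm ahead, the handle's end 45 mm behind), z out of its upper face. This one is already in the case and shows which bay is for spreaders.
- spr1_grip (a point): Spreader: wooden handle 80 x 22 x 26 mm with a flat steel blade 75 x 28 x 3 mm level with its underside, 150 mm long, 80 g. The point is inside the handle, 13 mm above its underside, near the centre of mass; x points along it towards the blade's tip (the tip is 105 mm ahead, the handle's end 45 mm behind), z out of its upper face. Lies on the bench; may be absent.
- spr2_grip (a point): Spreader: wooden handle 80 x 22 x 26 mm with a flat steel blade 75 x 28 x 3 mm level with its underside, 150 mm long, 80 g. The point is inside the handle, 13 mm above its underside, near the centre of mass; x points along it towards the blade's tip (the tip is 105 mm ahead, the handle's end 45 mm behind), z out of its upper face. Lies on the bench; may be absent.
- cut0_c (a point): Round dough cutter: closed aluminium drum 56 mm across and 26 mm high with a bridge handle on top (bar 50 x 10 x 8 mm along its x, its top 50 mm above the foot), 110 g. The point is on its axis half-way up, 25 mm above the foot, 21 mm below the middle of the bar; z up its axis. This one is already in the case and shows which bay is for cutters.
- cut1_c (a point): Round dough cutter: closed aluminium drum 56 mm across and 26 mm high with a bridge handle on top (bar 50 x 10 x 8 mm along its x, its top 50 mm above the foot), 110 g. The point is on its axis half-way up, 25 mm above the foot, 21 mm below the middle of the bar; z up its axis. Stands on the bench; may be absent.
- cut2_c (a point): Round dough cutter: closed aluminium drum 56 mm across and 26 mm high with a bridge handle on top (bar 50 x 10 x 8 mm along its x, its top 50 mm above the foot), 110 g. The point is on its axis half-way up, 25 mm above the foot, 21 mm below the middle of the bar; z up its axis. Stands on the bench; may be absent.
- cut3_c (a point): Round dough cutter: closed aluminium drum 56 mm across and 26 mm high with a bridge handle on top (bar 50 x 10 x 8 mm along its x, its top 50 mm above the foot), 110 g. The point is on its axis half-way up, 25 mm above the foot, 21 mm below the middle of the bar; z up its axis. Stands on the bench; may be absent.
- label_roll: Bystander: a small roll of paper labels, 40 mm across and 28 mm high, standing among the kit. Origin at its underside. To be left alone.
- knife: Bystander: a knife with a pink handle. Origin at its underside. To be left alone.
Things that resemble listed ones, but are neither listed nor needed, are in the scene too. What is shaped like the part that bears spr1_grip but orange, purple or turquoise is not meant.

How it is judged:
By the outcome, as a careful person would: the job done as asked, in the order asked, and still so for the second after the job is handed in, with the robot touching nothing.
Of spr1, spr2, cut1, cut2, cut3 only 3 to 5 are there at a start; the rules pass over those that are not, and their reading is None.
At some moment in a run one of spr1, spr2, cut1, cut2, cut3 may be knocked a few centimetres aside while the robot is not near it.
Once in a run the grip may slacken for a moment while it holds something.
It also fails if it takes over 210 s, if anything falls off the work surface, if the arm or the gripper's body presses on something with over 40 N, if the wrist force passes 120 N, or if a joint passes its speed limit or range.

### The arm

A 6-joint arm with a two-finger parallel gripper is mounted at the origin on the work surface. World frame = base frame: x ahead of the robot, y to its left, z up, the work surface at z = 0. Lengths are in m, angles in rad, forces in N, time in s.
With the tool pointing down it reaches from about 0.35 to 0.775 m from the base axis. Payload 7.3 kg.
Tool frame: the origin (TCP) lies midway between the tips of the shut fingers; the grasp point (between the pads) lies 19 mm behind it (robot.grip_depth is the z of the grasp point in the tool frame, in m); z points along the fingers, y is the line along which they close (so a half turn about z gives the same grasp; the last joint's range is limited). The gripper opens to 92 mm and grips with 3 to 60 N. Pads are 19 mm wide; open, the fingers measure 130 mm over their backs; the gripper's body (75 mm by 190 mm) begins 47 mm behind the grasp point.
Start: joints at [-1.324, 0.342, 1.524, -0, 1.275, -0.146], TCP at [0.201, -0.485, 0.227] pointing down, gripper open.
Joint ranges: [-2.53, 2.53], [-0.77, 2.02], [0.04, 2.7], [-1, 4.14], [0.28, 2.66], [-3.11, 3.11]. Speed limits (rad/s): [2.57, 2.57, 3.14, 3.14, 3.14, 3.14].

### API

Orientations are given as [roll, pitch, yaw] about the fixed x, y, z axes, in that order (R = Rz(yaw) Ry(pitch) Rx(roll)).
In Python, from cell import robot, viewer gives the robot as it stands.
- The arm moves only by the tool step_arm, never from a script. Its argument "increments" is a list of rows, each an object with "delta_pos": the shift along the tool's x, y, z in cm, a list of three; "dr": the turn, a rotation vector about the tool's x, y, z in degrees, a list of three; "fingers": the closure, from -1 (fully open) to 1 (shut), so that 0 is half open. In form: [{"delta_pos": [tx, ty, tz], "dr": [wx, wy, wz], "fingers": fingers}, ...]. A call has exactly 5 rows; each row is the pose to reach, as a shift and turn from the pose commanded when the call began, along the tool's axes at that moment; what a row does not reach only later rows make up. A row lasts 1/8 s, in which the tool goes at most 62.5 mm and 10.7 degrees, less where a joint would pass 70% of its speed; a pose out of reach is approached as far as the arm can. A call with a gripper value outside its range is refused whole. The fingers move at their own pace and stop on an object; "newtons" is the grip in N (left out, the last holds). Time passes only in rows, so rows that repeat a pose let the fingers close, or fill a call up. It gives the time, the measured TCP pose, the force, the opening and the grip force at its end, in the units of the state.
- robot.observe(): the state, without advancing time (a new reading comes with each control period).
- viewer.read_camera(name): name is "scene" or "side" or "wrist"; returns the picture (400x640x3 uint8, red, green, blue); there is no depth.
- viewer.camera_params(name): a dict with "K" (3x3 intrinsics, pixels), "T" (4x4, takes a point from camera to world coordinates). Camera axes: x right, y down, z forward; pixel columns grow to the right and rows downward; lengths in m; the calibration is good to about 2 mm. The wrist camera is an equidistant fisheye: a pixel r from the principal point sees the ray r / f radians off the axis. A picture is of the moment at which its call begins: read the wrist's pose just before it. camera_params takes no time and is no camera call; for the wrist camera it gives the pose at the moment of the call.
- robot.hand_in(): hands the job in; it is judged then, once.
The state is a dict: "time": time; "qpos": joint angles; "qvel": joint speeds; "joint_efforts": joint torques, N m; "tool_pos": TCP position; "tool_rot": TCP orientation; "contact_force": force on the tool from outside, world axes, zero at the start; "torque": the same for the moment, N m; "opening": finger opening in m; "grip_force": force on a finger pad.
Only numpy, scipy, OpenCV 4.12 (cv2) and the standard library are available. Lean on these libraries where they do the work, as an engineer would, in place of code of your own. Each camera call takes 0.05 s, during which the arm holds its last target. There are 200 camera calls.

## Working session

There is one attempt and no reset: what is moved stays moved. The work goes in short steps, Python scripts to look and compute and a tool call to move; the robot and the scene stay as the last step left them, time stands still between calls to the robot, and variables do not carry over. Pictures are saved under pics/ and viewed, at most 17 in all, crops included, and the job is handed in when it is done.

Besides the shell and the picture viewer there is one more tool, called after "Emit:" as name(argument=value, ...), one argument or row to a line, values as JSON. step_arm: Moves the arm, as the interface text tells. Its arguments: {"type":"object","properties":{"increments":{"type":"array"},"newtons":{"type":"number"}},"required":["increments"]}

```bash
ls; mkdir -p pics; python3 - <<'E'
from cell import robot, viewer
import cv2,numpy as np
for n in ("scene","side","wrist"):
    im=viewer.read_camera(n); cv2.imwrite(f"pics/{n}0.png",im[:,:,::-1])
    p=viewer.camera_params(n); print(n,np.round(p["K"],1).tolist(),np.round(p["T"],3).tolist())
print(robot.observe())
E
```

```text
pics
scene [[399.9, 0.0, 321.9], [0.0, 399.9, 202.8], [0.0, 0.0, 1.0]] [[-0.757, 0.446, -0.477, 1.104], [0.653, 0.501, -0.568, 0.561], [-0.014, -0.742, -0.671, 0.917], [0.0, 0.0, 0.0, 1.0]]
side [[406.3, 0.0, 319.5], [0.0, 406.3, 199.2], [0.0, 0.0, 1.0]] [[0.972, -0.139, 0.188, 0.301], [-0.233, -0.515, 0.825, -1.108], [-0.017, -0.846, -0.533, 0.74], [0.0, 0.0, 0.0, 1.0]]
wrist [[309.7, 0.0, 315.4], [0.0, 309.7, 205.7], [0.0, 0.0, 1.0]] [[0.383, -0.891, -0.244, 0.267], [-0.924, -0.37, -0.1, -0.458], [-0.001, 0.264, -0.965, 0.384], [0.0, 0.0, 0.0, 1.0]]
{'time': 0.15, 'qpos': array([-1.32402630e+00,  3.42550657e-01,  1.52475550e+00, -4.12903767e-05,
        1.27540968e+00, -1.46018221e-01]), 'qvel': array([ 0.00168143, -0.00137806, -0.00220091,  0.00085985, -0.00082426,
        0.00155483]), 'joint_efforts': array([ 1.63648408e-03, -4.31464863e+01, -2.44355410e+01,  7.17499852e-02,
        5.37196209e-02, -7.53547556e-05]), 'tool_pos': array([ 0.20088022, -0.48473373,  0.22622555]), 'tool_rot': array([-3.14047568e+00, -1.24353678e-04,  3.92800218e-01]), 'contact_force': array([-0.64892315, -0.19571123,  0.32561592]), 'torque': array([ 0.02664623, -0.0400006 ,  0.00443796]), 'grip_force': 0.0, 'opening': 0.09152821756999203}
```

View pics/scene0.png

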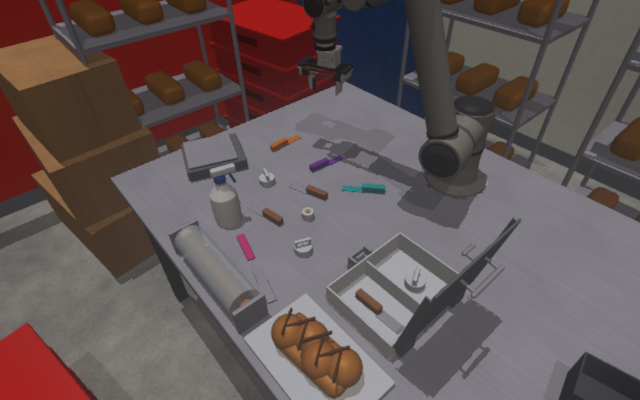

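View pics/side0.png

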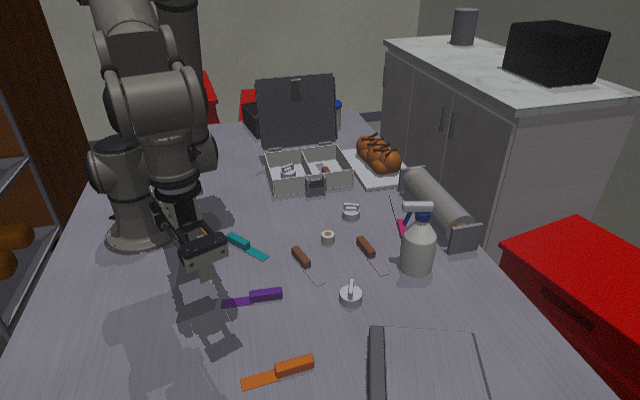

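View pics/wrist0.png

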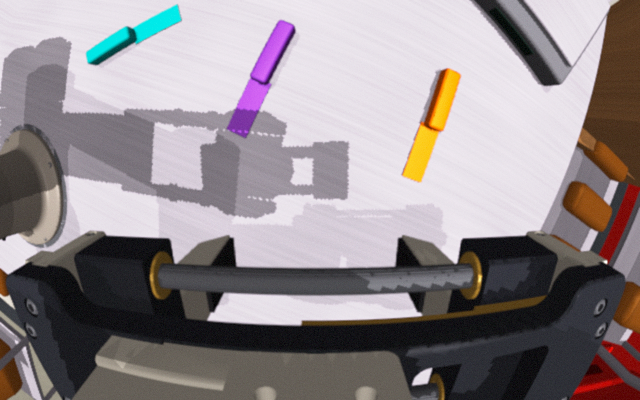

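Scene picture: two brown spreaders at (317,192) and (272,216), two cutters at (267,178) and (303,248), and the roll at (308,213). The case's near bay holds a cutter at (414,281) and its far bay a spreader at (368,300). Orange, purple and turquoise look-alikes are at (285,143), (322,162) and (368,188), to be left alone; only the brown wooden ones fit. I'll enlarge to confirm and measure.

```bash
python3 - <<'E'
import cv2,numpy as np
a=cv2.imread("pics/scene0.png")[155:355,240:520]; b=cv2.imread("pics/side0.png")[130:315,225:425]
a=cv2.resize(a,None,fx=2.85,fy=2.85,interpolation=cv2.INTER_CUBIC); cv2.imwrite("pics/cA.png",a)
b=cv2.resize(b,None,fx=3.2,fy=3.2,interpolation=cv2.INTER_CUBIC); cv2.imwrite("pics/cB.png",b)
E
cat > h.py <<'E'
from cell import robot, viewer
import cv2,numpy as np
from scipy.spatial.transform import Rotation as R
def rays(cam,px,P=None):
    P=P or viewer.camera_params(cam);K,T=np.array(P["K"]),np.array(P["T"])
    px=np.atleast_2d(px).astype(float); d=(px-K[:2,2])/[K[0,0],K[1,1]]
    if cam=="wrist":
        r=np.linalg.norm(d,axis=1,keepdims=True); d=np.hstack([d/np.maximum(r,1e-9)*np.sin(r),np.cos(r)])
    else: d=np.hstack([d,np.ones((len(d),1))])
    return T[:3,3],d@T[:3,:3].T
def onz(cam,px,z,P=None):
    o,d=rays(cam,px,P); return o+d*((z-o[2])/d[:,2])[:,None]
def proj(cam,p,P=None):
    P=P or viewer.camera_params(cam);K,T=np.array(P["K"]),np.array(P["T"])
    c=(np.atleast_2d(p)-T[:3,3])@T[:3,:3]
    if cam=="wrist":
        n=np.linalg.norm(c[:,:2],axis=1); f=np.arctan2(n,c[:,2])/np.maximum(n,1e-9)
    else: f=1/c[:,2]
    return c[:,:2]*f[:,None]*[K[0,0],K[1,1]]+K[:2,2]
def tri(p1,p2,c1="scene",c2="side"):
    (o1,d1),(o2,d2)=rays(c1,p1),rays(c2,p2);d1,d2=d1[0],d2[0]
    t=np.linalg.lstsq(np.c_[d1,-d2],o2-o1,rcond=None)[0]
    a,b=o1+t[0]*d1,o2+t[1]*d2; return (a+b)/2,np.linalg.norm(a-b)
def st():
    s=robot.observe(); return s,R.from_euler("xyz",s["tool_rot"])
def go(p,yaw,rp=(np.pi,0)):
    "delta_pos cm and dr deg in tool axes to TCP p with tool down and tool x at yaw"
    s,r=st(); d=r.inv().apply(np.array(p)-s["tool_pos"])*100
    best=min((( r.inv()*R.from_euler("xyz",[rp[0],rp[1],y])).as_rotvec(degrees=True) for y in (yaw,yaw+np.pi)),key=np.linalg.norm)
    print("delta",np.round(d,1),"dr",np.round(best,1),"t",round(s["time"],2))
E
```

```text
(no output)
```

View pics/cA.png

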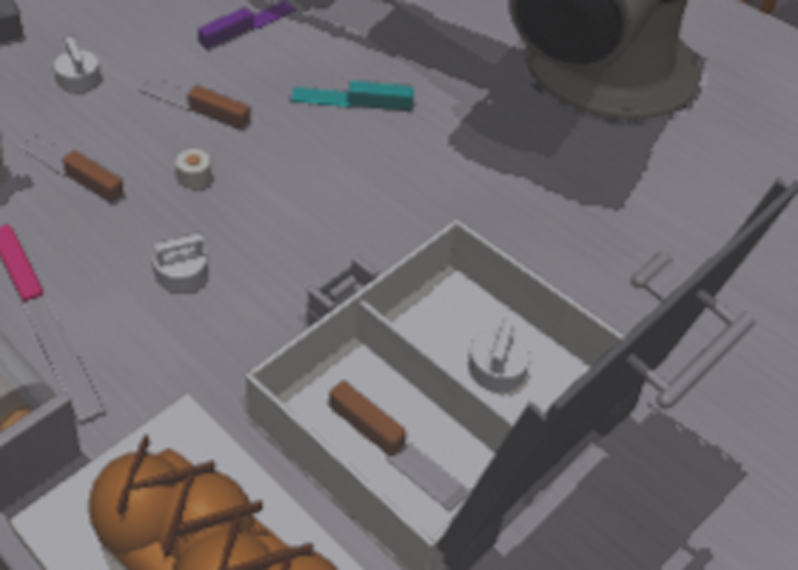

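View pics/cB.png

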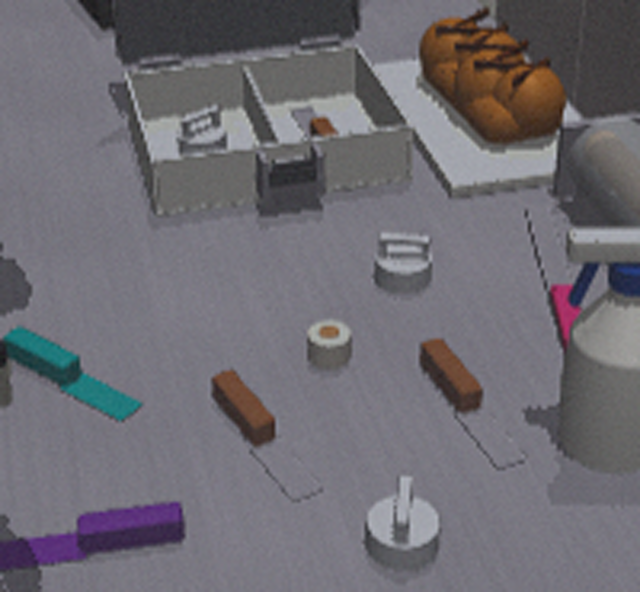

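```bash
python3 - <<'E'
from h import *
A=lambda p:np.array(p)/2.85+[240,155]
B=lambda p:np.array(p)/3.2+[225,130]
pts={"s1 end":((245,108),(226,378),.026),"s1 bl":((193,92),(261,432),.026),
"s2 end":((118,184),(434,346),.026),"s2 bl":((69,156),(470,400),.026),
"s0 end":((340,387),None,.031),"s0 bl":((400,438),None,.031),
"c1":((74,50),(404,498),.05),"c2":((180,244),(404,238),.05),"c0":((503,335),(202,120),.055),
"roll":((193,157),(329,332),.028),
"case -x-y":((457,224),(152,186),.07),"case +x-y":((250,378),(409,129),.07),"case -x+y":(None,(128,70),.07),"handle":((706,358),None,.2)}
for k,(a,b,z) in pts.items():
    o=[]
    if a: o.append(onz("scene",A(a),z)[0])
    if b: o.append(onz("side",B(b),z)[0])
    if a and b:
        t,e=tri(A(a),B(b)); o+= [t]
    print(k,[np.round(x*1000).tolist() for x in o])
E
```

```text
s1 end [[426.0, -222.0, 26.0], [430.0, -233.0, 26.0], [427.0, -226.0, 22.0]]
s1 bl [[454.0, -287.0, 26.0], [445.0, -309.0, 26.0], [446.0, -297.0, 15.0]]
s2 end [[618.0, -219.0, 26.0], [618.0, -236.0, 26.0], [618.0, -226.0, 19.0]]
s2 bl [[633.0, -293.0, 26.0], [624.0, -315.0, 26.0], [628.0, -303.0, 16.0]]
s0 end [[626.0, 140.0, 31.0]]
s0 bl [[625.0, 215.0, 31.0]]
c1 [[530.0, -426.0, 50.0], [528.0, -435.0, 50.0], [528.0, -430.0, 46.0]]
c2 [[636.0, -85.0, 50.0], [633.0, -95.0, 50.0], [634.0, -88.0, 46.0]]
c0 [[483.0, 211.0, 55.0], [483.0, 191.0, 55.0], [482.0, 208.0, 48.0]]
roll [[529.0, -196.0, 28.0], [532.0, -195.0, 28.0], [530.0, -195.0, 29.0]]
case -x-y [[418.0, 96.0, 70.0], [406.0, 34.0, 70.0], [405.0, 82.0, 46.0]]
case +x-y [[701.0, 99.0, 70.0], [693.0, 82.0, 70.0], [698.0, 95.0, 63.0]]
case -x+y [[415.0, 312.0, 70.0]]
handle [[489.0, 387.0, 200.0]]
```

Crops confirm: the two brown spreaders (real) at scene (317,192) and (270,215), cutters at scene (266,173) and (303,241), roll apart from them at (308,211); cutter bay = near, spreader bay = far. Four loose items. Case centre ≈ (0.558, 0.208), yaw ≈ 0. Go over spr1.

```bash
python3 - <<'E'
from h import *
go((.44,-.27,.20),np.radians(105))
E
```

```text
delta [ 30.3 -10.7   2.6] dr [ -0.   -0.1 -82.5] t 0.15
```

Emit:
step_arm(
  increments=[
    {"delta_pos": [6, -2, 0.5], "dr": [0, 0, -10], "fingers": -1},
    {"delta_pos": [12, -4, 1], "dr": [0, 0, -20], "fingers": -1},
    {"delta_pos": [18, -6.5, 1.5], "dr": [0, 0, -30], "fingers": -1},
    {"delta_pos": [24, -8.5, 2], "dr": [0, 0, -40], "fingers": -1},
    {"delta_pos": [29, -10.5, 2.6], "dr": [0, 0, -50], "fingers": -1},
  ],
)

```text
time: 0.78
tool_pos: [0.43, -0.2755, 0.2006]
tool_rot: [3.141, 0.0, 1.271]
contact_force: [1.1, 0.3, 0.4]
opening: 0.0916
grip_force: 0.0
```

Emit:
step_arm(
  increments=[
    {"delta_pos": [1, 1, 0], "dr": [0, 0, -10], "fingers": -1},
    {"delta_pos": [1, 1, 0], "dr": [0, 0, -20], "fingers": -1},
    {"delta_pos": [1, 1, 0], "dr": [0, 0, -30], "fingers": -1},
    {"delta_pos": [1, 1, 0], "dr": [0, 0, -32.5], "fingers": -1},
    {"delta_pos": [1, 1, 0], "dr": [0, 0, -32.5], "fingers": -1},
  ],
)

```text
time: 1.4
tool_pos: [0.4412, -0.2704, 0.2005]
tool_rot: [-3.141, -0.0, 1.832]
contact_force: [0.0, 0.7, -0.3]
opening: 0.0916
grip_force: 0.0
```

```bash
cat >> h.py <<'E'
def wshot(name):
    P=viewer.camera_params("wrist"); im=viewer.read_camera("wrist")[:,:,::-1]; cv2.imwrite(f"pics/{name}.png",im)
    import pickle; pickle.dump(P,open(f"pics/{name}.pkl","wb")); return P,im
def brown(cam,z=.026,P=None,im=None):
    "brown handle blobs: centre, long axis on plane z"
    if im is None: P=viewer.camera_params(cam); im=viewer.read_camera(cam)[:,:,::-1]
    h=cv2.cvtColor(np.ascontiguousarray(im),cv2.COLOR_BGR2HSV)
    m=cv2.inRange(h,(3,70,40),(13,200,200)); m=cv2.morphologyEx(m,cv2.MORPH_OPEN,np.ones((3,3)))
    n,l,s,c=cv2.connectedComponentsWithStats(m)
    for i in range(1,n):
        if s[i,4]>60:
            v,u=np.nonzero(l==i); w=onz(cam,np.c_[u,v],z,P)[:,:2]
            (cx,cy),(a,b),t=cv2.minAreaRect((w*1000).astype(np.float32))
            if max(a,b)>200: continue
            t=t if a>b else t+90
            print(cam,"px",np.round(c[i]),"xy mm",round(cx),round(cy),"size",round(a),round(b),"axis",round((t+90)%180-90,1))
E
python3 - <<'E'
from h import *
P,im=wshot("w1"); brown("wrist",.026,P,im); brown("scene"); print(st()[0]["tool_pos"],st()[0]["tool_rot"])
E
```

```text
wrist px [315. 160.] xy mm 433 -240 size 21 39 axis -72.3
wrist px [453. 216.] xy mm 609 -261 size 24 77 axis -90.0
scene px [432.  74.] xy mm -591 -573 size 163 107 axis 86.8
scene px [213.  85.] xy mm 299 -1217 size 140 86 axis 11.6
scene px [173. 101.] xy mm 525 -1194 size 58 79 axis -42.4
scene px [438. 120.] xy mm -240 -265 size 108 73 axis 44.6
scene px [209. 129.] xy mm 525 -864 size 113 93 axis 86.6
scene px [175. 142.] xy mm 669 -862 size 120 80 axis 74.7
scene px [624. 149.] xy mm -619 339 size 180 93 axis 18.9
scene px [280. 144.] xy mm 365 -571 size 100 51 axis 2.7
scene px [316. 191.] xy mm 444 -255 size 24 79 axis -73.2
scene px [605. 197.] xy mm -255 411 size 87 77 axis 0.0
scene px [272. 215.] xy mm 628 -258 size 23 77 axis -80.2
scene px [369. 300.] xy mm 626 174 size 22 79 axis -87.1
[ 0.44117719 -0.27047425  0.20059509] [-3.14141625e+00 -1.36914539e-04  1.83157576e+00]
```

View pics/w1.png

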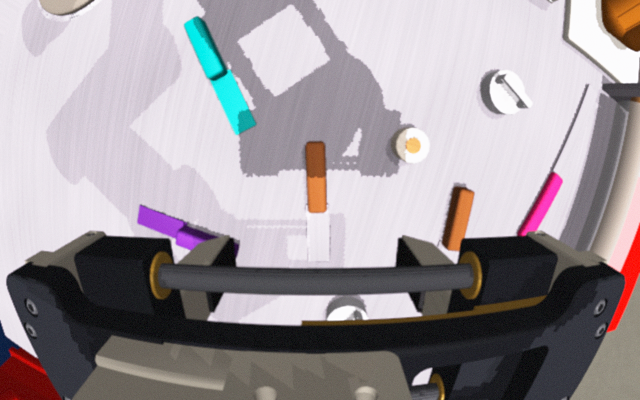

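Wrist view: spr1 handle centred at (316,177), aligned with the tool; cutter 2 at (505,92), roll (411,146), spr2 (458,219), cutter 1 at (347,312).

```bash
python3 - <<'E'
from h import *
import pickle
P=pickle.load(open("pics/w1.pkl","rb"))
print(np.round(onz("wrist",[(316,142),(316,177),(317,212),(458,219)],.026,P)*1000))
print(np.round(onz("wrist",[(514,91),(347,315)],.05,P)*1000))
E
```

```text
[[ 429. -221.   26.]
 [ 439. -258.   26.]
 [ 450. -296.   26.]
 [ 618. -261.   26.]]
[[ 627.  -95.   50.]
 [ 517. -405.   50.]]
```

Emit:
step_arm(
  increments=[
    {"delta_pos": [0.7, 0.2, 6], "dr": [0, 0, -0.6], "fingers": -0.1},
    {"delta_pos": [0.7, 0.2, 12], "dr": [0, 0, -0.6], "fingers": -0.1},
    {"delta_pos": [0.7, 0.2, 17], "dr": [0, 0, -0.6], "fingers": -0.1},
    {"delta_pos": [0.7, 0.2, 19.6], "dr": [0, 0, -0.6], "fingers": -0.1},
    {"delta_pos": [0.7, 0.2, 19.6], "dr": [0, 0, -0.6], "fingers": -0.1},
  ],
)

```text
time: 2.12
tool_pos: [0.4406, -0.2627, 0.0031]
tool_rot: [-3.14, -0.003, 1.842]
contact_force: [-0.3, 0.8, -0.1]
opening: 0.0517
grip_force: 0.0
```

Emit:
step_arm(
  increments=[
    {"delta_pos": [0, 0, 0], "dr": [0, 0, 0], "fingers": 1},
    {"delta_pos": [0, 0, 0], "dr": [0, 0, 0], "fingers": 1},
    {"delta_pos": [0, 0, 0], "dr": [0, 0, 0], "fingers": 1},
    {"delta_pos": [0, 0, 0], "dr": [0, 0, 0], "fingers": 1},
    {"delta_pos": [0, 0, 0], "dr": [0, 0, 0], "fingers": 1},
  ],
  newtons=30,
)

```text
time: 2.75
tool_pos: [0.4416, -0.2635, 0.0054]
tool_rot: [3.141, 0.001, 1.843]
contact_force: [-1.8, 0.4, 7.2]
opening: 0.0216
grip_force: 30.0
```

Emit:
step_arm(
  increments=[
    {"delta_pos": [0, 0, -4], "dr": [0, 0, 0], "fingers": 1},
    {"delta_pos": [0, 0, -9], "dr": [0, 0, 0], "fingers": 1},
    {"delta_pos": [0, 0, -15], "dr": [0, 0, 0], "fingers": 1},
    {"delta_pos": [0, 0, -19], "dr": [0, 0, 0], "fingers": 1},
    {"delta_pos": [0, 0, -19], "dr": [0, 0, 0], "fingers": 1},
  ],
)

```text
time: 3.38
tool_pos: [0.4427, -0.2642, 0.198]
tool_rot: [3.138, 0.006, 1.843]
contact_force: [-0.3, 0.4, -0.5]
opening: 0.0217
grip_force: 30.0
```

```bash
python3 - <<'E'
from h import *
go((.587,.235,.195),np.radians(90))
E
```

```text
delta [44.2 27.3  0.1] dr [ 0.3  0.3 15.6] t 3.38
```

Emit:
step_arm(
  increments=[
    {"delta_pos": [4.5, 2.8, 0], "dr": [0, 0, 3], "fingers": 1},
    {"delta_pos": [9, 5.6, 0], "dr": [0, 0, 6], "fingers": 1},
    {"delta_pos": [13.5, 8.4, 0], "dr": [0, 0, 9], "fingers": 1},
    {"delta_pos": [18, 11.2, 0], "dr": [0, 0, 12], "fingers": 1},
    {"delta_pos": [22, 13.6, 0], "dr": [0.3, 0.3, 15.6], "fingers": 1},
  ],
)

```text
time: 4.0
tool_pos: [0.5126, -0.0127, 0.1932]
tool_rot: [-3.133, -0.005, 1.569]
contact_force: [-0.1, -0.5, -0.7]
opening: 0.0218
grip_force: 30.0
```

```bash
python3 - <<'E'
from h import *
go((.587,.12,.195),np.radians(90))
E
```

```text
delta [13.3  7.4 -0.2] dr [-0.5 -0.3 -0.1] t 4.0
```

Emit:
step_arm(
  increments=[
    {"delta_pos": [4, 2.2, 0], "dr": [0, 0, 0], "fingers": 1},
    {"delta_pos": [8, 4.4, 0], "dr": [0, 0, 0], "fingers": 1},
    {"delta_pos": [11, 6.4, 0], "dr": [0, 0, 0], "fingers": 1},
    {"delta_pos": [13, 7.4, 0], "dr": [0, 0, 0], "fingers": 1},
    {"delta_pos": [13, 7.4, 0], "dr": [0, 0, 0], "fingers": 1},
  ],
)

```text
time: 4.62
tool_pos: [0.5867, 0.1165, 0.1927]
tool_rot: [-3.133, -0.004, 1.573]
contact_force: [-0.5, 0.1, -1.8]
opening: 0.0217
grip_force: 30.0
```

```bash
python3 - <<'E'
from h import *
P,im=wshot("w2"); print(st()[0]["tool_pos"],st()[0]["tool_rot"])
E
```

```text
[0.58634287 0.11549906 0.19303839] [-3.1326094  -0.00390412  1.57205187]
```

View pics/w2.png

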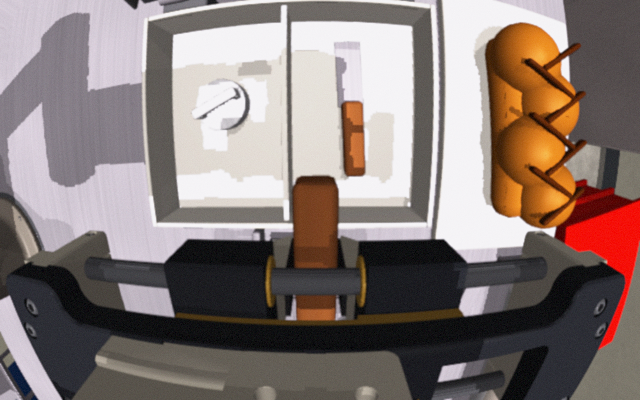

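```bash
python3 - <<'E'
from h import *
import pickle
P=pickle.load(open("pics/w2.pkl","rb"))
f=lambda p,z:print(z,np.round(onz("wrist",p,z,P)*1000)[:,:2].tolist())
f([(142,224),(439,224),(150,18),(440,3),(287,110),(287,220),(284,8),(432,110),(150,110)],.07)
f([(238,89),(196,117)],.055)
f([(353,101),(355,176)],.031); f([(347,42)],.008)
E
```

```text
0.07 [[399.0, 90.0], [710.0, 93.0], [418.0, 306.0], [705.0, 314.0], [560.0, 200.0], [559.0, 97.0], [557.0, 298.0], [694.0, 204.0], [422.0, 208.0]]
0.055 [[511.0, 223.0], [467.0, 198.0]]
0.031 [[624.0, 211.0], [627.0, 133.0]]
0.008 [[620.0, 281.0]]
```

Emit:
step_arm(
  increments=[
    {"delta_pos": [6, 0.8, 0], "dr": [-0.5, -0.2, 0], "fingers": 1},
    {"delta_pos": [12.2, 0.8, 0], "dr": [-0.5, -0.2, 0], "fingers": 1},
    {"delta_pos": [12.2, 0.8, 4], "dr": [-0.5, -0.2, 0], "fingers": 1},
    {"delta_pos": [12.2, 0.8, 8], "dr": [-0.5, -0.2, 0], "fingers": 1},
    {"delta_pos": [12.2, 0.8, 11], "dr": [-0.5, -0.2, 0], "fingers": 1},
  ],
)

```text
time: 5.3
tool_pos: [0.5932, 0.2364, 0.0829]
tool_rot: [-3.141, 0.0, 1.57]
contact_force: [0.2, 0.3, -0.4]
opening: 0.0217
grip_force: 30.0
```

```bash
python3 - <<'E'
from h import *
go((.594,.238,.016),np.radians(90))
E
```

```text
delta [0.2 0.1 6.7] dr [-0.  0. -0.] t 5.3
```

Emit:
step_arm(
  increments=[
    {"delta_pos": [0, 0.1, 2], "dr": [0, 0, 0], "fingers": 1},
    {"delta_pos": [0, 0.1, 4], "dr": [0, 0, 0], "fingers": 1},
    {"delta_pos": [0, 0.1, 5.5], "dr": [0, 0, 0], "fingers": 1},
    {"delta_pos": [0, 0.1, 6.5], "dr": [0, 0, 0], "fingers": 1},
    {"delta_pos": [0, 0.1, 6.7], "dr": [0, 0, 0], "fingers": 1},
  ],
)

```text
time: 5.92
tool_pos: [0.5954, 0.2375, 0.0178]
tool_rot: [3.14, -0.001, 1.571]
contact_force: [-0.2, 0.4, -0.7]
opening: 0.0219
grip_force: 30.0
```

Emit:
step_arm(
  increments=[
    {"delta_pos": [0, 0, 0], "dr": [0, 0, 0], "fingers": 0.4},
    {"delta_pos": [0, 0, 0], "dr": [0, 0, 0], "fingers": 0.4},
    {"delta_pos": [0, 0, 0], "dr": [0, 0, 0], "fingers": 0.4},
    {"delta_pos": [0, 0, -2], "dr": [0, 0, 0], "fingers": 0.4},
    {"delta_pos": [0, 0, -6], "dr": [0, 0, 0], "fingers": 0.4},
  ],
)

```text
time: 6.55
tool_pos: [0.5944, 0.2375, 0.0775]
tool_rot: [-3.141, 0.0, 1.571]
contact_force: [0.4, 0.5, 0.2]
opening: 0.0276
grip_force: 0.0
```

Emit:
step_arm(
  increments=[
    {"delta_pos": [0, 0, -6], "dr": [0, 0, 0], "fingers": 0.2},
    {"delta_pos": [-4, 0, -12], "dr": [0, 0, 0], "fingers": 0},
    {"delta_pos": [-10, 0, -12], "dr": [0, 0, 0], "fingers": 0},
    {"delta_pos": [-16, 0, -12], "dr": [0, 0, 0], "fingers": 0},
    {"delta_pos": [-20, 0, -12], "dr": [0, 0, 0], "fingers": 0},
  ],
)

```text
time: 7.18
tool_pos: [0.5951, 0.0351, 0.199]
tool_rot: [3.137, -0.0, 1.57]
contact_force: [0.4, 0.2, -0.3]
opening: 0.0462
grip_force: 0.0
```

```bash
python3 - <<'E'
from h import *
P,im=wshot("w3"); brown("wrist",.031,P,im)
brown("scene");go((.62,-.262,.195),np.radians(98))
E
```

```text
wrist px [313.  18.] xy mm 595 220 size 21 45 axis -89.8
wrist px [343.  65.] xy mm 624 171 size 22 78 axis -87.1
scene px [213.  85.] xy mm 294 -1214 size 142 70 axis 30.1
scene px [177.  98.] xy mm 497 -1209 size 120 61 axis 46.1
scene px [433. 118.] xy mm -243 -288 size 82 39 axis 30.3
scene px [209. 129.] xy mm 525 -864 size 113 93 axis 86.6
scene px [175. 142.] xy mm 669 -862 size 120 80 axis 74.7
scene px [282. 143.] xy mm 344 -572 size 143 51 axis 2.7
scene px [623. 149.] xy mm -616 334 size 182 84 axis 19.2
scene px [604. 197.] xy mm -255 411 size 87 77 axis 0.0
scene px [117. 202.] xy mm 976 -666 size 128 51 axis 76.4
scene px [272. 215.] xy mm 628 -257 size 23 79 axis -81.2
scene px [369. 301.] xy mm 627 175 size 26 82 axis -85.1
scene px [396. 311.] xy mm 598 243 size 30 80 axis -89.3
delta [-29.5   2.6   0.4] dr [ 0.2  0.  -8.3] t 7.28
```

Emit:
step_arm(
  increments=[
    {"delta_pos": [-6, 0.5, 0], "dr": [0, 0, -2], "fingers": -0.1},
    {"delta_pos": [-12, 1, 0], "dr": [0, 0, -4], "fingers": -0.1},
    {"delta_pos": [-18, 1.5, 0], "dr": [0, 0, -6], "fingers": -0.1},
    {"delta_pos": [-24, 2, 0], "dr": [0, 0, -8], "fingers": -0.1},
    {"delta_pos": [-29.5, 2.6, 0], "dr": [0.2, 0, -9], "fingers": -0.1},
  ],
)

```text
time: 7.9
tool_pos: [0.6216, -0.2586, 0.1983]
tool_rot: [3.141, -0.001, 1.729]
contact_force: [1.0, -0.3, -1.0]
opening: 0.0507
grip_force: 0.0
```

```bash
python3 - <<'E'
from h import *
P,im=wshot("w4"); brown("wrist",.026,P,im);s=st()[0]; print(s["tool_pos"],np.degrees(s["tool_rot"]))
E
```

```text
wrist px [317. 167.] xy mm 620 -235 size 20 25 axis -80.9
[ 0.62110532 -0.26594109  0.19763994] [-179.97483774    0.20220314   98.82025581]
```

View pics/w4.png

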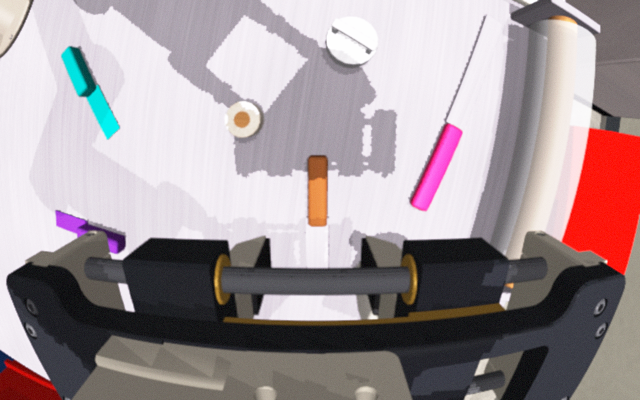

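spr2 handle spans (317,156)–(318,226); cutter 2 bar from (331,23) to (371,50).

```bash
python3 - <<'E'
from h import *
import pickle
P=pickle.load(open("pics/w4.pkl","rb"))
p=onz("wrist",[(317,156),(318,226)],.026,P)[:,:2]; d=p[1]-p[0]; g=p[0]+d/np.linalg.norm(d)*.042
print(p*1000,g*1000,np.degrees(np.arctan2(*d[::-1])))
go((*g,.004),np.arctan2(-d[1],-d[0]))
print(np.round(onz("wrist",[(331,23),(371,50)],.05,P)*1000))
E
```

```text
[[ 617.90960323 -223.09875499]
 [ 631.55744623 -300.62795824]] [ 625.19110777 -264.46274527] -80.01623300497424
delta [ 0.2  0.4 19.4] dr [-0.   0.2 -1.2] t 7.95
[[ 610.  -85.   50.]
 [ 653. -106.   50.]]
```

Emit:
step_arm(
  increments=[
    {"delta_pos": [0.2, 0.4, 6], "dr": [0, 0.2, -1.2], "fingers": -0.1},
    {"delta_pos": [0.2, 0.4, 12], "dr": [0, 0.2, -1.2], "fingers": -0.1},
    {"delta_pos": [0.2, 0.4, 17], "dr": [0, 0.2, -1.2], "fingers": -0.1},
    {"delta_pos": [0.2, 0.4, 19.3], "dr": [0, 0.2, -1.2], "fingers": -0.1},
    {"delta_pos": [0.2, 0.4, 19.3], "dr": [0, 0.2, -1.2], "fingers": -0.1},
  ],
)

```text
time: 8.57
tool_pos: [0.6245, -0.2532, 0.0035]
tool_rot: [-3.139, -0.006, 1.75]
contact_force: [1.5, -0.1, -0.0]
opening: 0.0506
grip_force: 0.0
```

Emit:
step_arm(
  increments=[
    {"delta_pos": [0, 0, 0], "dr": [0, 0, 0], "fingers": 1},
    {"delta_pos": [0, 0, 0], "dr": [0, 0, 0], "fingers": 1},
    {"delta_pos": [0, 0, 0], "dr": [0, 0, 0], "fingers": 1},
    {"delta_pos": [0, 0, 0], "dr": [0, 0, 0], "fingers": 1},
    {"delta_pos": [0, 0, 0], "dr": [0, 0, 0], "fingers": 1},
  ],
  newtons=30,
)

```text
time: 9.2
tool_pos: [0.6249, -0.2547, 0.0056]
tool_rot: [-3.142, -0.004, 1.749]
contact_force: [-1.8, 1.1, 4.4]
opening: 0.022
grip_force: 29.7
```

Emit:
step_arm(
  increments=[
    {"delta_pos": [0, 0, -4], "dr": [0, 0, 0], "fingers": 1},
    {"delta_pos": [0, 0, -9], "dr": [0, 0, 0], "fingers": 1},
    {"delta_pos": [0, 0, -15], "dr": [0, 0, 0], "fingers": 1},
    {"delta_pos": [0, 0, -19], "dr": [0, 0, 0], "fingers": 1},
    {"delta_pos": [0, 0, -19], "dr": [0, 0, 0], "fingers": 1},
  ],
)

```text
time: 9.82
tool_pos: [0.6265, -0.2563, 0.1991]
tool_rot: [3.136, 0.001, 1.749]
contact_force: [0.3, -0.5, -1.2]
opening: 0.0218
grip_force: 29.7
```

```bash
python3 - <<'E'
from h import *
go((.658,.0,.195),np.radians(90))
E
```

```text
delta [24.7  7.6  0.4] dr [ 0.3  0.  10.2] t 9.82
```

Emit:
step_arm(
  increments=[
    {"delta_pos": [5, 1.5, 0], "dr": [0, 0, 2], "fingers": 1},
    {"delta_pos": [10, 3, 0], "dr": [0, 0, 4], "fingers": 1},
    {"delta_pos": [15, 4.5, 0], "dr": [0, 0, 6], "fingers": 1},
    {"delta_pos": [20, 6.1, 0], "dr": [0, 0, 8], "fingers": 1},
    {"delta_pos": [24.7, 7.6, 0], "dr": [0.3, 0, 10.2], "fingers": 1},
  ],
)

```text
time: 10.45
tool_pos: [0.6553, 0.003, 0.1939]
tool_rot: [-3.132, -0.004, 1.57]
contact_force: [0.8, 0.2, -1.2]
opening: 0.0221
grip_force: 29.7
```

Emit:
step_arm(
  increments=[
    {"delta_pos": [5, 0, 0], "dr": [0, 0, 0], "fingers": 1},
    {"delta_pos": [10, 0, 0], "dr": [0, 0, 0], "fingers": 1},
    {"delta_pos": [15, 0, 0], "dr": [0, 0, 0], "fingers": 1},
    {"delta_pos": [20, 0, 0], "dr": [0, 0, 0], "fingers": 1},
    {"delta_pos": [24.3, 0, 0], "dr": [0, 0, 0], "fingers": 1},
  ],
)

```text
time: 11.08
tool_pos: [0.6551, 0.246, 0.1945]
tool_rot: [-3.132, -0.003, 1.571]
contact_force: [0.7, 0.1, -1.0]
opening: 0.0218
grip_force: 30.0
```

Emit:
step_arm(
  increments=[
    {"delta_pos": [0, 0, 3], "dr": [0, 0, 0], "fingers": 1},
    {"delta_pos": [0, 0, 7], "dr": [0, 0, 0], "fingers": 1},
    {"delta_pos": [0, 0, 11], "dr": [0, 0, 0], "fingers": 1},
    {"delta_pos": [0, 0, 11], "dr": [0, 0, 0], "fingers": 1},
    {"delta_pos": [0, 0, 11], "dr": [0, 0, 0], "fingers": 1},
  ],
)

```text
time: 11.7
tool_pos: [0.6558, 0.2446, 0.0876]
tool_rot: [-3.136, -0.004, 1.571]
contact_force: [0.1, -0.0, -0.8]
opening: 0.0218
grip_force: 30.0
```

```bash
python3 - <<'E'
from h import *
go((.658,.243,.017),np.radians(90)); print(st()[0]["opening"])
E
```

```text
delta [-0.2  0.3  7.1] dr [-0.3 -0.2 -0. ] t 11.7
0.021758383370418417
```

Then release, rise, and head back toward cutter 2 at ≈(0.631,−0.095).

Emit:
step_arm(
  increments=[
    {"delta_pos": [0, 0.2, 2], "dr": [-0.3, -0.2, 0], "fingers": 1},
    {"delta_pos": [0, 0.2, 4.5], "dr": [-0.3, -0.2, 0], "fingers": 1},
    {"delta_pos": [0, 0.2, 6.5], "dr": [-0.3, -0.2, 0], "fingers": 1},
    {"delta_pos": [0, 0.2, 7], "dr": [-0.3, -0.2, 0], "fingers": 1},
    {"delta_pos": [0, 0.2, 7], "dr": [-0.3, -0.2, 0], "fingers": 1},
  ],
)

```text
time: 12.32
tool_pos: [0.6573, 0.2449, 0.0174]
tool_rot: [-3.141, -0.0, 1.571]
contact_force: [1.1, -0.1, -0.5]
opening: 0.0217
grip_force: 30.0
```

Emit:
step_arm(
  increments=[
    {"delta_pos": [0, 0, 0], "dr": [0, 0, 0], "fingers": 0.4},
    {"delta_pos": [0, 0, 0], "dr": [0, 0, 0], "fingers": 0.4},
    {"delta_pos": [0, 0, 0], "dr": [0, 0, 0], "fingers": 0.4},
    {"delta_pos": [0, 0, -2], "dr": [0, 0, 0], "fingers": 0.4},
    {"delta_pos": [0, 0, -6], "dr": [0, 0, 0], "fingers": 0.4},
  ],
)

```text
time: 12.95
tool_pos: [0.656, 0.2445, 0.0769]
tool_rot: [-3.137, 0.001, 1.571]
contact_force: [0.8, -0.3, 1.5]
opening: 0.0277
grip_force: 0.0
```

Emit:
step_arm(
  increments=[
    {"delta_pos": [0, 0, -6], "dr": [0, 0, 0], "fingers": 0.2},
    {"delta_pos": [-5, -0.5, -12], "dr": [0, 0, 5], "fingers": 0},
    {"delta_pos": [-11, -1, -12], "dr": [0, 0, 10], "fingers": 0},
    {"delta_pos": [-16, -1.5, -12], "dr": [0, 0, 15], "fingers": 0},
    {"delta_pos": [-22, -2, -12], "dr": [0, 0, 20], "fingers": 0},
  ],
)

```text
time: 13.58
tool_pos: [0.637, 0.0231, 0.1992]
tool_rot: [3.14, -0.0, 1.219]
contact_force: [-0.2, -0.3, 0.5]
opening: 0.0459
grip_force: 0.0
```

```bash
python3 - <<'E'
from h import *
P,im=wshot("w5"); brown("wrist",.031,P,im)
go((.63,-.10,.195),np.radians(64))
E
```

```text
wrist px [212.  26.] xy mm 596 237 size 25 82 axis -89.2
wrist px [268.  20.] xy mm 658 218 size 20 52 axis -89.9
wrist px [259.  68.] xy mm 626 170 size 22 80 axis -86.9
delta [-11.    3.4   0.5] dr [0.2 0.2 5.3] t 13.62
```

Emit:
step_arm(
  increments=[
    {"delta_pos": [-3, 0.9, 0], "dr": [0, 0, -10], "fingers": -0.1},
    {"delta_pos": [-6, 1.8, 0], "dr": [0, 0, -20], "fingers": -0.1},
    {"delta_pos": [-9, 2.7, 0], "dr": [0, 0, -30], "fingers": -0.1},
    {"delta_pos": [-11, 3.4, 0], "dr": [0, 0, -40], "fingers": -0.1},
    {"delta_pos": [-11, 3.4, 0], "dr": [0, 0, -50], "fingers": -0.1},
  ],
)

```text
time: 14.25
tool_pos: [0.6315, -0.0919, 0.1984]
tool_rot: [3.141, 0.001, 2.098]
contact_force: [-0.1, 1.1, 0.4]
opening: 0.0507
grip_force: 0.0
```

Emit:
step_arm(
  increments=[
    {"delta_pos": [0, 0, 0], "dr": [0, 0, -10], "fingers": -0.1},
    {"delta_pos": [0, 0, 0], "dr": [0, 0, -20], "fingers": -0.1},
    {"delta_pos": [0, 0, 0], "dr": [0, 0, -30], "fingers": -0.1},
    {"delta_pos": [0, 0, 0], "dr": [0, 0, -34], "fingers": -0.1},
    {"delta_pos": [0, 0, 0], "dr": [0, 0, -34], "fingers": -0.1},
  ],
)

```text
time: 14.88
tool_pos: [0.6317, -0.0901, 0.1982]
tool_rot: [-3.142, 0.001, 2.687]
contact_force: [-0.4, 0.6, -0.6]
opening: 0.0503
grip_force: 0.0
```

```bash
python3 - <<'E'
from h import *
P,im=wshot("w6"); s=st()[0]; print(s["tool_pos"],np.degrees(s["tool_rot"]))
s=viewer.read_camera("side")[:,:,::-1]; sc=viewer.read_camera("scene")[:,:,::-1]
c=np.vstack([im[100:330,100:540],]); 
c=cv2.resize(c,(780,408)); d=np.hstack([cv2.resize(s[200:320,310:440],(195,180)),cv2.resize(sc[140:300,220:380],(180,180)),cv2.resize(sc[220:380,310:490],(202,180)),cv2.resize(s[150:220,250:355],(203,180))])
cv2.imwrite("pics/m6.png",np.vstack([c,d]))
E
```

```text
[ 0.6316086  -0.09007916  0.19796872] [-1.79991135e+02  1.51996834e-02  1.53933277e+02]
```

View pics/m6.png

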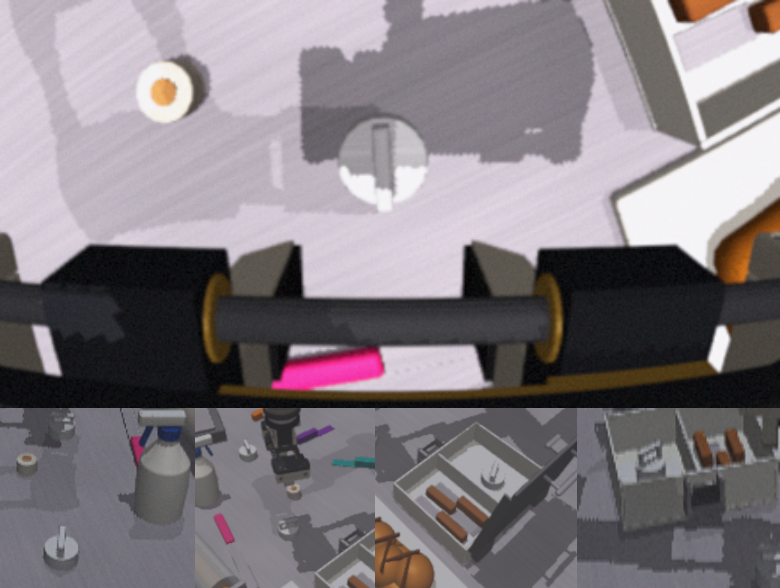

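Crop: cutter 2 bar from wrist px (315.5,169) to (317,217), well aligned; three spreaders lie side by side in the far bay; cutter 1 and roll where they were.

```bash
python3 - <<'E'
from h import *
import pickle
P=pickle.load(open("pics/w6.pkl","rb"))
p=onz("wrist",[(315.5,169.4),(317.1,217.3)],.05,P)[:,:2]; d=p[0]-p[1]
print(p*1000,np.linalg.norm(d))
go((*p.mean(0),.030),np.arctan2(d[1],d[0]))
E
```

```text
[[609.77142193 -79.2112941 ]
 [655.42516303 -99.62139305]] 0.050008361451031214
delta [-0.1  0.1 16.8] dr [-0. -0. -2.] t 15.03
```

Emit:
step_arm(
  increments=[
    {"delta_pos": [-0.1, 0.1, 6], "dr": [0, 0, -2], "fingers": -0.1},
    {"delta_pos": [-0.1, 0.1, 11], "dr": [0, 0, -2], "fingers": -0.1},
    {"delta_pos": [-0.1, 0.1, 15], "dr": [0, 0, -2], "fingers": -0.1},
    {"delta_pos": [-0.1, 0.1, 16.8], "dr": [0, 0, -2], "fingers": -0.1},
    {"delta_pos": [-0.1, 0.1, 16.8], "dr": [0, 0, -2], "fingers": -0.1},
  ],
)

```text
time: 15.65
tool_pos: [0.6328, -0.0898, 0.0288]
tool_rot: [-3.141, -0.001, 2.722]
contact_force: [0.0, -0.3, 0.5]
opening: 0.0507
grip_force: 0.0
```

Emit:
step_arm(
  increments=[
    {"delta_pos": [0, 0, 0], "dr": [0, 0, 0], "fingers": 1},
    {"delta_pos": [0, 0, 0], "dr": [0, 0, 0], "fingers": 1},
    {"delta_pos": [0, 0, 0], "dr": [0, 0, 0], "fingers": 1},
    {"delta_pos": [0, 0, 0], "dr": [0, 0, 0], "fingers": 1},
    {"delta_pos": [0, 0, 0], "dr": [0, 0, 0], "fingers": 1},
  ],
  newtons=30,
)

```text
time: 16.27
tool_pos: [0.6325, -0.0898, 0.0289]
tool_rot: [-3.141, -0.001, 2.723]
contact_force: [-0.2, 0.1, 0.7]
opening: 0.0096
grip_force: 30.0
```

Emit:
step_arm(
  increments=[
    {"delta_pos": [0, 0, -3], "dr": [0, 0, 0], "fingers": 1},
    {"delta_pos": [0, 0, -7], "dr": [0, 0, 0], "fingers": 1},
    {"delta_pos": [0, 0, -12], "dr": [0, 0, 0], "fingers": 1},
    {"delta_pos": [0, 0, -15], "dr": [0, 0, 0], "fingers": 1},
    {"delta_pos": [0, 0, -15], "dr": [0, 0, 0], "fingers": 1},
  ],
)

```text
time: 16.9
tool_pos: [0.6339, -0.0901, 0.1815]
tool_rot: [3.141, 0.004, 2.723]
contact_force: [-0.5, -0.5, -1.7]
opening: 0.0095
grip_force: 30.0
```

```bash
python3 - <<'E'
from h import *
go((.522,.137,.18),st()[0]["tool_rot"][2]); print(st()[0]["opening"])
E
```

```text
delta [19.5 16.2  0.1] dr [0.  0.2 0. ] t 16.9
0.00946776526185921
```

Emit:
step_arm(
  increments=[
    {"delta_pos": [4, 3.3, 0], "dr": [0, 0, 0], "fingers": 1},
    {"delta_pos": [8, 6.6, 0], "dr": [0, 0, 0], "fingers": 1},
    {"delta_pos": [12, 10, 0], "dr": [0, 0, 0], "fingers": 1},
    {"delta_pos": [16, 13.3, 0], "dr": [0, 0, 0], "fingers": 1},
    {"delta_pos": [19.5, 16.2, 0], "dr": [0, 0.2, 0], "fingers": 1},
  ],
)

```text
time: 17.52
tool_pos: [0.5184, 0.139, 0.1771]
tool_rot: [-3.14, -0.008, 2.723]
contact_force: [0.4, 0.6, -1.3]
opening: 0.0094
grip_force: 30.0
```

Emit:
step_arm(
  increments=[
    {"delta_pos": [0, 0, 0], "dr": [0, 0, 0], "fingers": 1},
    {"delta_pos": [0, 0, 3], "dr": [0, 0, 0], "fingers": 1},
    {"delta_pos": [0, 0, 6], "dr": [0, 0, 0], "fingers": 1},
    {"delta_pos": [0, 0, 8], "dr": [0, 0, 0], "fingers": 1},
    {"delta_pos": [0, 0, 8], "dr": [0, 0, 0], "fingers": 1},
  ],
)

```text
time: 18.15
tool_pos: [0.5188, 0.1366, 0.0965]
tool_rot: [-3.138, -0.009, 2.722]
contact_force: [-0.9, -0.6, -0.3]
opening: 0.0097
grip_force: 30.0
```

```bash
python3 - <<'E'
from h import *
go((.522,.137,.037),st()[0]["tool_rot"][2]); print(st()[0]["opening"])
E
```

```text
delta [-0.3  0.2  5.9] dr [-0.2 -0.5  0. ] t 18.15
0.009652207784484473
```

Emit:
step_arm(
  increments=[
    {"delta_pos": [-0.3, 0.1, 2], "dr": [-0.2, -0.5, 0], "fingers": 1},
    {"delta_pos": [-0.3, 0.1, 4], "dr": [-0.2, -0.5, 0], "fingers": 1},
    {"delta_pos": [-0.3, 0.1, 5.5], "dr": [-0.2, -0.5, 0], "fingers": 1},
    {"delta_pos": [-0.3, 0.1, 6], "dr": [-0.2, -0.5, 0], "fingers": 1},
    {"delta_pos": [-0.3, 0.1, 6], "dr": [-0.2, -0.5, 0], "fingers": 1},
  ],
)

```text
time: 18.77
tool_pos: [0.5232, 0.1374, 0.0391]
tool_rot: [3.138, 0.004, 2.723]
contact_force: [0.2, -0.0, -0.6]
opening: 0.0097
grip_force: 30.0
```

Emit:
step_arm(
  increments=[
    {"delta_pos": [0, 0, 0], "dr": [0, 0, 0], "fingers": 0.6},
    {"delta_pos": [0, 0, 0], "dr": [0, 0, 0], "fingers": 0.6},
    {"delta_pos": [0, 0, 0], "dr": [0, 0, 0], "fingers": 0.6},
    {"delta_pos": [0, 0, -2], "dr": [0, 0, 0], "fingers": 0.6},
    {"delta_pos": [0, 0, -6], "dr": [0, 0, 0], "fingers": 0.6},
  ],
)

```text
time: 19.4
tool_pos: [0.5216, 0.1372, 0.0984]
tool_rot: [3.14, 0.001, 2.723]
contact_force: [0.7, 0.0, -0.3]
opening: 0.0185
grip_force: 0.0
```

Emit:
step_arm(
  increments=[
    {"delta_pos": [0, 0, -10], "dr": [0, 0, 0], "fingers": 0.2},
    {"delta_pos": [0, -4, -14], "dr": [0, 0, 0], "fingers": 0},
    {"delta_pos": [-4, -9, -14], "dr": [0, 0, 0], "fingers": 0},
    {"delta_pos": [-8, -14, -14], "dr": [0, 0, 0], "fingers": 0},
    {"delta_pos": [-12, -18, -14], "dr": [0, 0, 0], "fingers": 0},
  ],
)

```text
time: 20.02
tool_pos: [0.5557, -0.0694, 0.24]
tool_rot: [3.138, 0.006, 2.723]
contact_force: [1.2, 1.1, -0.3]
opening: 0.046
grip_force: 0.0
```

```bash
python3 - <<'E'
from h import *
P,im=wshot("w7"); s=viewer.read_camera("side")[:,:,::-1]; sc=viewer.read_camera("scene")[:,:,::-1]
cv2.imwrite("pics/m7.png",np.hstack([cv2.resize(s[120:300,250:430],(390,390),interpolation=cv2.INTER_CUBIC),cv2.resize(sc[150:330,230:480],(400,288)) if 0 else cv2.resize(sc[140:340,240:440],(390,390),interpolation=cv2.INTER_CUBIC)]))
go((.528,-.40,.195),np.radians(154))
E
```

```text
delta [-11.  -31.2   4.3] dr [0.2 0.2 1.7] t 20.18
```

View pics/m7.png

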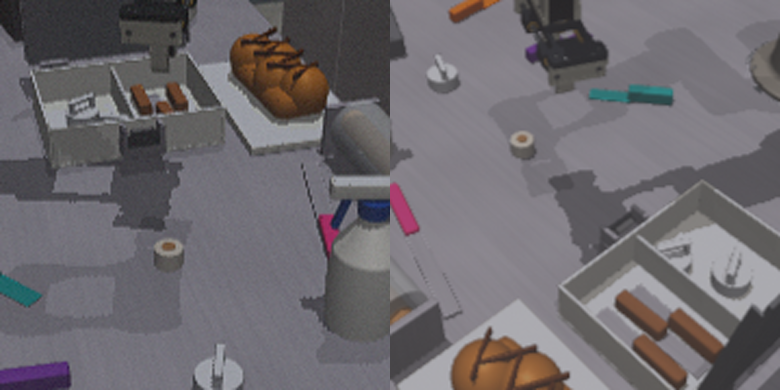

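```bash
python3 - <<'E'
from h import *
print(onz("side",np.array([(406,476),(401,522)])/3.2+[225,130],.05)*1000)
print(onz("scene",np.array([(70,40),(82,62)])/2.85+[240,155],.05)*1000)
go((.528,-.43,.195),np.radians(154))
E
```

```text
[[ 536.0150748  -412.80067998   50.        ]
 [ 518.22354117 -457.63752989   50.        ]]
[[ 522.1702158  -445.88979306   50.        ]
 [ 536.63442592 -399.29833262   50.        ]]
delta [-12.2 -33.9   4.3] dr [0.2 0.2 1.7] t 20.18
```

Emit:
step_arm(
  increments=[
    {"delta_pos": [-2, -5.5, 0.8], "dr": [0, 0, 10], "fingers": -0.1},
    {"delta_pos": [-4, -11, 1.6], "dr": [0, 0, 20], "fingers": -0.1},
    {"delta_pos": [-6, -17, 2.4], "dr": [0, 0, 30], "fingers": -0.1},
    {"delta_pos": [-8, -23, 3.2], "dr": [0, 0, 40], "fingers": -0.1},
    {"delta_pos": [-10, -28, 4.3], "dr": [0, 0, 50], "fingers": -0.1},
  ],
)

```text
time: 20.8
tool_pos: [0.5332, -0.3647, 0.1956]
tool_rot: [3.136, 0.0, 1.845]
contact_force: [1.5, -0.1, 1.3]
opening: 0.0508
grip_force: 0.0
```

```bash
python3 - <<'E'
from h import *
go((.528,-.43,.195),np.radians(70))
E
```

```text
delta [-6.1 -2.3  0. ] dr [ 0.3 -0.1 35.7] t 20.8
```

Emit:
step_arm(
  increments=[
    {"delta_pos": [-3, -1, 0], "dr": [0, 0, 10], "fingers": -0.1},
    {"delta_pos": [-6.1, -2.3, 0], "dr": [0, 0, 20], "fingers": -0.1},
    {"delta_pos": [-6.1, -2.3, 0], "dr": [0, 0, 30], "fingers": -0.1},
    {"delta_pos": [-6.1, -2.3, 0], "dr": [0.3, 0, 35.7], "fingers": -0.1},
    {"delta_pos": [-6.1, -2.3, 0], "dr": [0.3, 0, 35.7], "fingers": -0.1},
  ],
)

```text
time: 21.42
tool_pos: [0.5285, -0.4277, 0.1952]
tool_rot: [-3.141, -0.002, 1.229]
contact_force: [-0.7, -0.5, 0.4]
opening: 0.0505
grip_force: 0.0
```

```bash
python3 - <<'E'
from h import *
P,im=wshot("w8"); s=st()[0]; print(s["tool_pos"],np.degrees(s["tool_rot"]))
cv2.imwrite("pics/m8.png",cv2.resize(im[100:300,160:480],(800,500)))
E
```

```text
[ 0.52839911 -0.42780439  0.19524905] [-1.79955673e+02 -9.23358767e-02  7.05028179e+01]
```

View pics/m8.png

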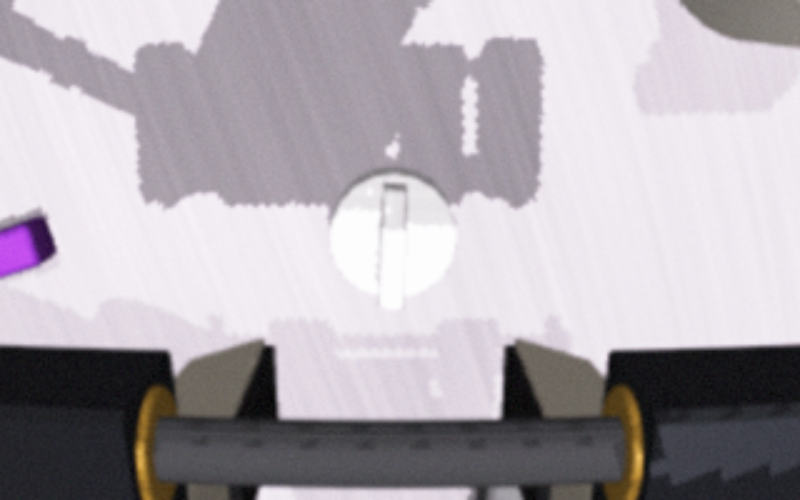

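Cutter 1 bar from wrist px (318,174) to (316.5,223), nearly aligned.

```bash
python3 - <<'E'
from h import *
import pickle
P=pickle.load(open("pics/w8.pkl","rb"))
p=onz("wrist",[(318,174),(316.4,222.8)],.05,P)[:,:2]; d=p[0]-p[1]
print(p*1000,np.linalg.norm(d))
go((*p.mean(0),.030),np.arctan2(d[1],d[0]))
E
```

```text
[[ 538.0091336  -408.95581888]
 [ 519.56990656 -456.30842772]] 0.050816086599003815
delta [-0.5  0.2 16.5] dr [-0.  -0.1  1.8] t 21.48
```

Emit:
step_arm(
  increments=[
    {"delta_pos": [-0.5, 0.2, 6], "dr": [0, 0, 1.8], "fingers": -0.1},
    {"delta_pos": [-0.5, 0.2, 11], "dr": [0, 0, 1.8], "fingers": -0.1},
    {"delta_pos": [-0.5, 0.2, 15], "dr": [0, 0, 1.8], "fingers": -0.1},
    {"delta_pos": [-0.5, 0.2, 16.5], "dr": [0, 0, 1.8], "fingers": -0.1},
    {"delta_pos": [-0.5, 0.2, 16.5], "dr": [0, 0, 1.8], "fingers": -0.1},
  ],
)

```text
time: 22.1
tool_pos: [0.5282, -0.4337, 0.0301]
tool_rot: [-3.14, -0.002, 1.197]
contact_force: [-0.2, -0.4, 0.9]
opening: 0.0505
grip_force: 0.0
```

Emit:
step_arm(
  increments=[
    {"delta_pos": [0, 0, 0], "dr": [0, 0, 0], "fingers": 1},
    {"delta_pos": [0, 0, 0], "dr": [0, 0, 0], "fingers": 1},
    {"delta_pos": [0, 0, 0], "dr": [0, 0, 0], "fingers": 1},
    {"delta_pos": [0, 0, 0], "dr": [0, 0, 0], "fingers": 1},
    {"delta_pos": [0, 0, 0], "dr": [0, 0, 0], "fingers": 1},
  ],
  newtons=30,
)

```text
time: 22.72
tool_pos: [0.528, -0.4342, 0.0304]
tool_rot: [-3.141, -0.001, 1.196]
contact_force: [-0.5, 0.6, 2.0]
opening: 0.0094
grip_force: 30.0
```

Emit:
step_arm(
  increments=[
    {"delta_pos": [0, 0, -3], "dr": [0, 0, 0], "fingers": 1},
    {"delta_pos": [0, 0, -7], "dr": [0, 0, 0], "fingers": 1},
    {"delta_pos": [0, 0, -12], "dr": [0, 0, 0], "fingers": 1},
    {"delta_pos": [0, 0, -16], "dr": [0, 0, 0], "fingers": 1},
    {"delta_pos": [0, 0, -16], "dr": [0, 0, 0], "fingers": 1},
  ],
)

```text
time: 23.35
tool_pos: [0.5293, -0.4356, 0.1945]
tool_rot: [3.135, 0.002, 1.196]
contact_force: [-0.1, 0.2, -1.4]
opening: 0.0095
grip_force: 30.0
```

```bash
python3 - <<'E'
from h import *
go((.455,.137,.19),st()[0]["tool_rot"][2]); print(st()[0]["opening"])
E
```

```text
delta [ 50.6 -27.9   0.2] dr [0.4 0.1 0. ] t 23.35
0.009538888180374855
```

Emit:
step_arm(
  increments=[
    {"delta_pos": [5, -2.8, 0], "dr": [0, 0, 0], "fingers": 1},
    {"delta_pos": [10, -5.6, 0], "dr": [0, 0, 0], "fingers": 1},
    {"delta_pos": [15, -8.4, 0], "dr": [0, 0, 0], "fingers": 1},
    {"delta_pos": [20, -11.1, 0], "dr": [0, 0, 0], "fingers": 1},
    {"delta_pos": [25, -13.9, 0], "dr": [0.2, 0, 0], "fingers": 1},
  ],
)

```text
time: 23.98
tool_pos: [0.4891, -0.1488, 0.1892]
tool_rot: [-3.135, -0.002, 1.195]
contact_force: [0.6, 0.7, -0.4]
opening: 0.0091
grip_force: 30.0
```

Emit:
step_arm(
  increments=[
    {"delta_pos": [5, -2.8, 0], "dr": [0, 0, 0], "fingers": 1},
    {"delta_pos": [10, -5.6, 0], "dr": [0, 0, 0], "fingers": 1},
    {"delta_pos": [15, -8.4, 0], "dr": [0, 0, 0], "fingers": 1},
    {"delta_pos": [20, -11.1, 0], "dr": [0, 0, 0], "fingers": 1},
    {"delta_pos": [25, -13.9, 0], "dr": [0.2, 0, 0], "fingers": 1},
  ],
)

```text
time: 24.6
tool_pos: [0.4514, 0.1343, 0.1904]
tool_rot: [-3.132, -0.0, 1.195]
contact_force: [0.7, -0.3, -1.1]
opening: 0.0092
grip_force: 30.0
```

```bash
python3 - <<'E'
from h import *
go((.455,.137,.10),st()[0]["tool_rot"][2]); print(st()[0]["opening"])
E
```

```text
delta [0.4 0.3 9. ] dr [-0.5 -0.   0. ] t 24.6
0.009237712571870529
```

Emit:
step_arm(
  increments=[
    {"delta_pos": [0.4, 0.3, 3], "dr": [-0.3, 0, 0], "fingers": 1},
    {"delta_pos": [0.4, 0.3, 6], "dr": [-0.3, 0, 0], "fingers": 1},
    {"delta_pos": [0.4, 0.3, 9], "dr": [-0.3, 0, 0], "fingers": 1},
    {"delta_pos": [0.4, 0.3, 9], "dr": [-0.3, 0, 0], "fingers": 1},
    {"delta_pos": [0.4, 0.3, 9], "dr": [-0.3, 0, 0], "fingers": 1},
  ],
)

```text
time: 25.22
tool_pos: [0.4565, 0.1356, 0.1019]
tool_rot: [-3.139, -0.001, 1.196]
contact_force: [0.2, -0.5, -0.2]
opening: 0.0093
grip_force: 30.0
```

```bash
python3 - <<'E'
from h import *
go((.455,.137,.037),st()[0]["tool_rot"][2]); print(st()[0]["opening"])
E
```

```text
delta [ 0.1 -0.2  6.5] dr [-0.1 -0.1  0. ] t 25.23
0.009250833674166773
```

Emit:
step_arm(
  increments=[
    {"delta_pos": [0, 0, 2], "dr": [0, 0, 0], "fingers": 1},
    {"delta_pos": [0, 0, 4], "dr": [0, 0, 0], "fingers": 1},
    {"delta_pos": [0, 0, 6], "dr": [0, 0, 0], "fingers": 1},
    {"delta_pos": [0, 0, 6.5], "dr": [0, 0, 0], "fingers": 1},
    {"delta_pos": [0, 0, 6.5], "dr": [0, 0, 0], "fingers": 1},
  ],
)

```text
time: 25.85
tool_pos: [0.4567, 0.1358, 0.0372]
tool_rot: [-3.14, -0.002, 1.196]
contact_force: [-0.6, -0.4, -0.4]
opening: 0.0098
grip_force: 30.0
```

Emit:
step_arm(
  increments=[
    {"delta_pos": [0, 0, 0], "dr": [0, 0, 0], "fingers": 0.6},
    {"delta_pos": [0, 0, 0], "dr": [0, 0, 0], "fingers": 0.6},
    {"delta_pos": [0, 0, 0], "dr": [0, 0, 0], "fingers": 0.6},
    {"delta_pos": [0, 0, -2], "dr": [0, 0, 0], "fingers": 0.6},
    {"delta_pos": [0, 0, -6], "dr": [0, 0, 0], "fingers": 0.6},
  ],
)

```text
time: 26.48
tool_pos: [0.4552, 0.1355, 0.0961]
tool_rot: [-3.136, 0.001, 1.196]
contact_force: [0.6, 0.9, 0.7]
opening: 0.0183
grip_force: 0.0
```

Emit:
step_arm(
  increments=[
    {"delta_pos": [-3, 0, -10], "dr": [0, 0, 0], "fingers": 0.6},
    {"delta_pos": [-6, 0, -14], "dr": [0, 0, 0], "fingers": 0.6},
    {"delta_pos": [-9, 0, -18], "dr": [0, 0, 0], "fingers": 0.6},
    {"delta_pos": [-12, 0, -22], "dr": [0, 0, 0], "fingers": 0.8},
    {"delta_pos": [-14, 0, -22], "dr": [0, 0, 0], "fingers": 1},
  ],
)

```text
time: 27.1
tool_pos: [0.4061, 0.0035, 0.3202]
tool_rot: [3.136, -0.003, 1.195]
contact_force: [0.2, 0.7, -0.6]
opening: 0.0037
grip_force: 0.0
```

```bash
python3 - <<'E'
from h import *
P,im=wshot("w9"); sc=viewer.read_camera("scene")[:,:,::-1]; s=robot.observe();print(s["tool_pos"],s["qpos"])
cv2.imwrite("pics/scene9.png",sc)
cv2.imwrite("pics/m9.png",np.vstack([cv2.resize(im[0:240,60:560],(625,300)),cv2.resize(sc[130:380,120:640],(625,300))]))
E
```

```text
[0.40499808 0.00365927 0.31739078] [-1.81711977e-01  5.25024393e-02  1.64185756e+00  1.22827397e-03
  1.44682542e+00  1.95816338e-01]
```

View pics/m9.png

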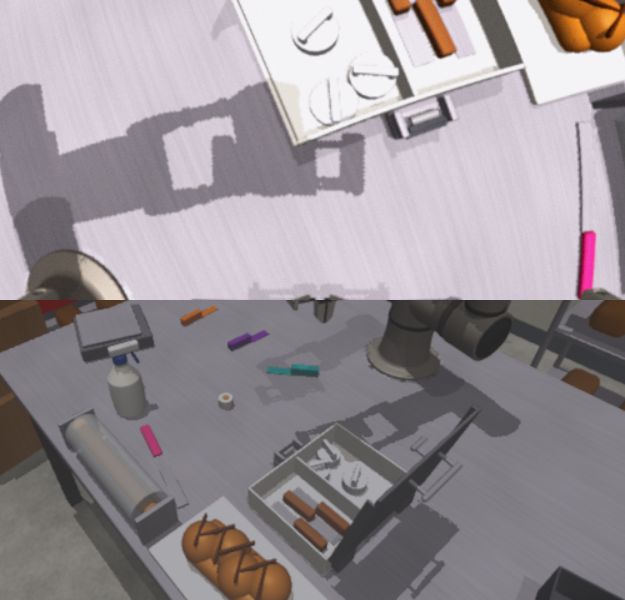

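All four are packed (wrist part: three cutters in the near bay at (315,30),(372,75),(333,100); scene part: three spreaders in the far bay), nothing else loose but bystanders. Now go over and behind the open lid.

```bash
python3 - <<'E'
from h import *
go((.53,.25,.41),np.radians(90)); 
A=lambda p:np.array(p)
# bar on lid check: predicted handle ends
b=[(x,.402,.280) for x in (.508,.608)]; print(np.round(proj("scene",b),1), np.round(proj("scene",[(.413,.365,.333),(.703,.365,.333)])))
E
```

```text
delta [27.5  2.5 -9.2] dr [  0.   -0.1 -21.6] t 27.2
[[499.6 266.1]
 [470.7 293.8]] [[516. 216.]
 [428. 293.]]
```

Emit:
step_arm(
  increments=[
    {"delta_pos": [4, 0.5, -4], "dr": [0, 0, -5], "fingers": 1},
    {"delta_pos": [9, 1, -9.2], "dr": [0, 0, -10], "fingers": 1},
    {"delta_pos": [15, 1.5, -9.2], "dr": [0, 0, -15], "fingers": 1},
    {"delta_pos": [21, 2, -9.2], "dr": [0, 0, -20], "fingers": 1},
    {"delta_pos": [27.5, 2.5, -9.2], "dr": [0, 0, -21.6], "fingers": 1},
  ],
)

```text
time: 27.82
tool_pos: [0.5275, 0.2497, 0.4077]
tool_rot: [-3.139, -0.002, 1.575]
contact_force: [1.8, -0.8, -0.1]
opening: 0.0004
grip_force: 0.0
```

Emit:
step_arm(
  increments=[
    {"delta_pos": [5, 0, 0], "dr": [0, 0, 0], "fingers": 1},
    {"delta_pos": [10, 0, 0], "dr": [0, 0, 0], "fingers": 1},
    {"delta_pos": [15, 0, 0], "dr": [0, 0, 0], "fingers": 1},
    {"delta_pos": [20, 0, 0], "dr": [0, 0, 0], "fingers": 1},
    {"delta_pos": [20, 0, 0], "dr": [0, 0, 0], "fingers": 1},
  ],
)

```text
time: 28.45
tool_pos: [0.5255, 0.4514, 0.4045]
tool_rot: [-3.135, 0.0, 1.578]
contact_force: [-0.3, -1.6, -0.2]
opening: 0.0004
grip_force: 0.0
```

```bash
python3 - <<'E'
from h import *
go((.53,.45,.278),np.radians(90)); 
cv2.imwrite("pics/s10.png",viewer.read_camera("scene")[100:400,300:640,::-1])
E
```

```text
delta [-0.1  0.5 12.6] dr [-0.4  0.   0.4] t 28.45
```

View pics/s10.png

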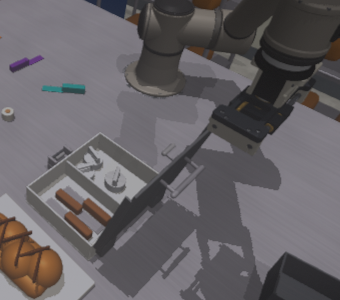

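The gripper stands above and behind the lid, clear of it. Descend behind the bar, then draw it forward.

Emit:
step_arm(
  increments=[
    {"delta_pos": [0, 0.3, 4], "dr": [0, 0, 0], "fingers": 1},
    {"delta_pos": [0, 0.3, 8], "dr": [0, 0, 0], "fingers": 1},
    {"delta_pos": [0, 0.3, 11], "dr": [0, 0, 0], "fingers": 1},
    {"delta_pos": [0, 0.3, 12.6], "dr": [0, 0, 0], "fingers": 1},
    {"delta_pos": [0, 0.3, 12.6], "dr": [0, 0, 0], "fingers": 1},
  ],
)

```text
time: 29.12
tool_pos: [0.5291, 0.4458, 0.2818]
tool_rot: [-3.137, -0.0, 1.572]
contact_force: [0.7, -0.4, 0.6]
opening: 0.0005
grip_force: 0.0
```

Emit:
step_arm(
  increments=[
    {"delta_pos": [-1.5, 0, 0], "dr": [0, 0, 0], "fingers": 1},
    {"delta_pos": [-3, 0, 0], "dr": [0, 0, 0], "fingers": 1},
    {"delta_pos": [-4.5, 0, 0], "dr": [0, 0, 0], "fingers": 1},
    {"delta_pos": [-6, 0, 0], "dr": [0, 0, 0], "fingers": 1},
    {"delta_pos": [-7, 0, 0], "dr": [0, 0, 0], "fingers": 1},
  ],
)

```text
time: 29.75
tool_pos: [0.5299, 0.3762, 0.2835]
tool_rot: [-3.141, -0.003, 1.572]
contact_force: [-0.5, 1.6, 0.5]
opening: 0.0005
grip_force: 0.5
```

Emit:
step_arm(
  increments=[
    {"delta_pos": [-1.5, 0, 0.3], "dr": [0, 0, 0], "fingers": 1},
    {"delta_pos": [-3, 0, 0.3], "dr": [0, 0, 0], "fingers": 1},
    {"delta_pos": [-4.5, 0, 0.3], "dr": [0, 0, 0], "fingers": 1},
    {"delta_pos": [-6, 0, 0.3], "dr": [0, 0, 0], "fingers": 1},
    {"delta_pos": [-7.5, 0, 0.3], "dr": [0, 0, 0], "fingers": 1},
  ],
)

```text
time: 30.38
tool_pos: [0.53, 0.301, 0.2796]
tool_rot: [-3.14, -0.002, 1.572]
contact_force: [0.7, 0.9, -1.8]
opening: 0.0007
grip_force: 0.8
```

Emit:
step_arm(
  increments=[
    {"delta_pos": [0, 0, -2], "dr": [0, 0, 0], "fingers": 1},
    {"delta_pos": [0, 0, -5], "dr": [0, 0, 0], "fingers": 1},
    {"delta_pos": [0, 0, -8], "dr": [0, 0, 0], "fingers": 1},
    {"delta_pos": [0, 0, -8], "dr": [0, 0, 0], "fingers": 1},
    {"delta_pos": [0, 0, -8], "dr": [0, 0, 0], "fingers": 1},
  ],
)

```text
time: 31.0
tool_pos: [0.5298, 0.3013, 0.3586]
tool_rot: [-3.138, -0.001, 1.572]
contact_force: [0.7, 0.8, -0.8]
opening: 0.0001
grip_force: 0.0
```

```bash
python3 - <<'E'
from h import *
cv2.imwrite("pics/s11.png",viewer.read_camera("scene")[100:400,300:640,::-1])
go((.558,.0,.36),np.radians(90)); 
E
```

```text
delta [-30.1   2.8  -0.2] dr [-0.2 -0.   0.1] t 31.05
```

View pics/s11.png

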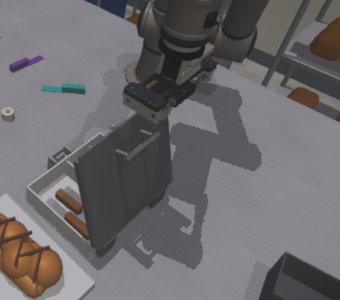

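The lid (crop (125,175)) is past upright and sinking shut. Move over the handle's shut position while it falls.

Emit:
step_arm(
  increments=[
    {"delta_pos": [-4, 0.7, 0], "dr": [0, 0, 10], "fingers": 1},
    {"delta_pos": [-8, 1.4, 0], "dr": [0, 0, 20], "fingers": 1},
    {"delta_pos": [-12, 2.1, 0], "dr": [0, 0, 30], "fingers": 1},
    {"delta_pos": [-16, 2.8, 0], "dr": [0, 0, 40], "fingers": 0.5},
    {"delta_pos": [-18.4, 2.8, 0], "dr": [0, 0, 50], "fingers": 0},
  ],
)

```text
time: 31.68
tool_pos: [0.5582, 0.1158, 0.3576]
tool_rot: [-3.138, 0.003, 0.693]
contact_force: [-0.6, -0.3, -0.4]
opening: 0.0163
grip_force: 0.0
```

Emit:
step_arm(
  increments=[
    {"delta_pos": [0, 0, 0], "dr": [0, 0, 10], "fingers": 0},
    {"delta_pos": [0, 0, 0], "dr": [0, 0, 20], "fingers": 0},
    {"delta_pos": [0, 0, 0], "dr": [0, 0, 30], "fingers": 0},
    {"delta_pos": [0, 0, 0], "dr": [0, 0, 40], "fingers": 0},
    {"delta_pos": [0, 0, 0], "dr": [0, 0, 40], "fingers": 0},
  ],
)

```text
time: 32.3
tool_pos: [0.558, 0.1178, 0.358]
tool_rot: [-3.14, 0.004, 0.003]
contact_force: [0.4, -0.0, 0.1]
opening: 0.0458
grip_force: 0.0
```

Emit:
step_arm(
  increments=[
    {"delta_pos": [0, 0, 0], "dr": [0, 0, 0], "fingers": 0},
    {"delta_pos": [0, 0, 0], "dr": [0, 0, 0], "fingers": 0},
    {"delta_pos": [0, 0, 0], "dr": [0, 0, 0], "fingers": 0},
    {"delta_pos": [0, 0, 0], "dr": [0, 0, 0], "fingers": 0},
    {"delta_pos": [0, 0, 0], "dr": [0, 0, 0], "fingers": 0},
  ],
)

```text
time: 32.92
tool_pos: [0.5584, 0.1179, 0.3593]
tool_rot: [-3.14, 0.002, 0.002]
contact_force: [0.1, 0.4, 0.2]
opening: 0.0457
grip_force: 0.0
```

Emit:
step_arm(
  increments=[
    {"delta_pos": [0, 0, 0], "dr": [0, 0, 0], "fingers": 0},
    {"delta_pos": [0, 0, 0], "dr": [0, 0, 0], "fingers": 0},
    {"delta_pos": [0, 0, 0], "dr": [0, 0, 0], "fingers": 0},
    {"delta_pos": [0, 0, 4], "dr": [0, 0, 0], "fingers": 0},
    {"delta_pos": [0, 0, 8], "dr": [0, 0, 0], "fingers": 0},
  ],
)

```text
time: 33.55
tool_pos: [0.5584, 0.1181, 0.2786]
tool_rot: [-3.14, 0.0, 0.002]
contact_force: [0.6, -0.7, -0.6]
opening: 0.0461
grip_force: 0.0
```

```bash
python3 - <<'E'
from h import *
P,im=wshot("w12");sc=viewer.read_camera("scene")[:,:,::-1]; s=viewer.read_camera("side")[:,:,::-1]
a=cv2.resize(im[80:320,100:560],(690,360)); 
cv2.imwrite("pics/m12.png",np.vstack([a,np.hstack([cv2.resize(sc[200:370,300:540],(345,240)),cv2.resize(s[100:220,230:402],(345,240))])]))
go((.558,.119,.127-.019),0)
E
```

```text
delta [ 0.2 -0.1 17. ] dr [-0.1  0.3  0.1] t 33.7
```

View pics/m12.png

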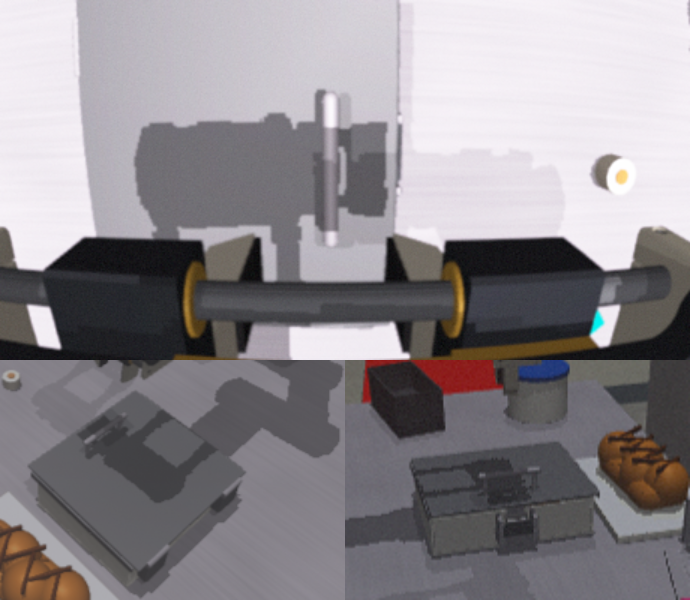

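Lid rests on the catch; handle bar at wrist px from (319,143) to (321,242).

```bash
python3 - <<'E'
from h import *
import pickle
P=pickle.load(open("pics/w12.pkl","rb"))
p=onz("wrist",[(319,143),(320.3,241)],.127,P);print(p*1000)
go((.558,p[:,1].mean(),.127-.019),0)
E
```

```text
[[609.50314143 114.80627179 127.        ]
 [505.55844532 112.877465   127.        ]]
delta [ 0.2  0.4 17. ] dr [-0.1  0.3  0.1] t 33.7
```

Emit:
step_arm(
  increments=[
    {"delta_pos": [0, 0.4, 5], "dr": [0, 0, 0], "fingers": 0},
    {"delta_pos": [0, 0.4, 10], "dr": [0, 0, 0], "fingers": 0},
    {"delta_pos": [0, 0.4, 14], "dr": [0, 0, 0], "fingers": 0},
    {"delta_pos": [0, 0.4, 16.8], "dr": [0, 0, 0], "fingers": 0},
    {"delta_pos": [0, 0.4, 16.8], "dr": [0, 0, 0], "fingers": 0},
  ],
)

```text
time: 34.33
tool_pos: [0.5582, 0.1144, 0.1113]
tool_rot: [-3.14, 0.003, 0.002]
contact_force: [1.3, -0.3, 0.0]
opening: 0.0459
grip_force: 0.0
```

Emit:
step_arm(
  increments=[
    {"delta_pos": [0, 0, 0], "dr": [0, 0, 0], "fingers": 1},
    {"delta_pos": [0, 0, 0], "dr": [0, 0, 0], "fingers": 1},
    {"delta_pos": [0, 0, 0], "dr": [0, 0, 0], "fingers": 1},
    {"delta_pos": [0, 0, 0], "dr": [0, 0, 0], "fingers": 1},
    {"delta_pos": [0, 0, 0], "dr": [0, 0, 0], "fingers": 1},
  ],
  newtons=25,
)

```text
time: 34.95
tool_pos: [0.5582, 0.1137, 0.1118]
tool_rot: [-3.141, 0.001, 0.002]
contact_force: [0.4, -4.9, 3.8]
opening: 0.0103
grip_force: 25.0
```

Emit:
step_arm(
  increments=[
    {"delta_pos": [0, 0, 0.1], "dr": [0, 0, 0], "fingers": 1},
    {"delta_pos": [0, 0, 0.2], "dr": [0, 0, 0], "fingers": 1},
    {"delta_pos": [0, 0, 0.3], "dr": [0, 0, 0], "fingers": 1},
    {"delta_pos": [0, 0, 0.3], "dr": [0, 0, 0], "fingers": 1},
    {"delta_pos": [0, 0, 0.3], "dr": [0, 0, 0], "fingers": 1},
  ],
)

```text
time: 35.58
tool_pos: [0.5583, 0.1132, 0.1096]
tool_rot: [-3.141, 0.0, 0.002]
contact_force: [-3.9, -8.1, 9.7]
opening: 0.0099
grip_force: 25.0
```

Emit:
step_arm(
  increments=[
    {"delta_pos": [0, 0, 0.1], "dr": [0, 0, 0], "fingers": 1},
    {"delta_pos": [0, 0, 0.2], "dr": [0, 0, 0], "fingers": 1},
    {"delta_pos": [0, 0, 0.3], "dr": [0, 0, 0], "fingers": 1},
    {"delta_pos": [0, 0, 0.3], "dr": [0, 0, 0], "fingers": 1},
    {"delta_pos": [0, 0, 0.3], "dr": [0, 0, 0], "fingers": 1},
  ],
)

```text
time: 36.2
tool_pos: [0.5582, 0.1123, 0.1055]
tool_rot: [3.14, 0.001, 0.002]
contact_force: [-0.2, -10.8, 2.7]
opening: 0.01
grip_force: 25.0
```

Emit:
step_arm(
  increments=[
    {"delta_pos": [0, 0.1, 0.1], "dr": [0, 0, 0], "fingers": 1},
    {"delta_pos": [0, 0.15, 0.2], "dr": [0, 0, 0], "fingers": 1},
    {"delta_pos": [0, 0.15, 0.3], "dr": [0, 0, 0], "fingers": 1},
    {"delta_pos": [0, 0.15, 0.4], "dr": [0, 0, 0], "fingers": 1},
    {"delta_pos": [0, 0.15, 0.4], "dr": [0, 0, 0], "fingers": 1},
  ],
)

```text
time: 36.83
tool_pos: [0.5582, 0.1112, 0.1005]
tool_rot: [3.141, 0.002, 0.002]
contact_force: [1.7, -9.2, -4.4]
opening: 0.0102
grip_force: 25.0
```

Emit:
step_arm(
  increments=[
    {"delta_pos": [0, 0, 0.1], "dr": [0, 0, 0], "fingers": 1},
    {"delta_pos": [0, 0, 0.2], "dr": [0, 0, 0], "fingers": 1},
    {"delta_pos": [0, 0, 0.3], "dr": [0, 0, 0], "fingers": 1},
    {"delta_pos": [0, 0, 0.3], "dr": [0, 0, 0], "fingers": 1},
    {"delta_pos": [0, 0, 0.3], "dr": [0, 0, 0], "fingers": 1},
  ],
)

```text
time: 37.45
tool_pos: [0.5582, 0.1107, 0.0981]
tool_rot: [3.14, 0.002, 0.002]
contact_force: [0.5, -10.9, 0.4]
opening: 0.0102
grip_force: 25.0
```

Emit:
step_arm(
  increments=[
    {"delta_pos": [0, 0.1, 0.1], "dr": [0, 0, 0], "fingers": 1},
    {"delta_pos": [0, 0.15, 0.2], "dr": [0, 0, 0], "fingers": 1},
    {"delta_pos": [0, 0.15, 0.2], "dr": [0, 0, 0], "fingers": 1},
    {"delta_pos": [0, 0.15, 0.2], "dr": [0, 0, 0], "fingers": 1},
    {"delta_pos": [0, 0.15, 0.2], "dr": [0, 0, 0], "fingers": 1},
  ],
)

```text
time: 38.08
tool_pos: [0.5583, 0.1106, 0.0977]
tool_rot: [-3.141, 0.0, 0.002]
contact_force: [-3.2, -4.4, 12.2]
opening: 0.0101
grip_force: 25.0
```

Emit:
step_arm(
  increments=[
    {"delta_pos": [0, 0.05, 0.1], "dr": [0, 0, 0], "fingers": 1},
    {"delta_pos": [0, 0.05, 0.1], "dr": [0, 0, 0], "fingers": 1},
    {"delta_pos": [0, 0.05, 0.1], "dr": [0, 0, 0], "fingers": 1},
    {"delta_pos": [0, 0.05, 0.1], "dr": [0, 0, 0], "fingers": 1},
    {"delta_pos": [0, 0.05, 0.1], "dr": [0, 0, 0], "fingers": 1},
  ],
)

```text
time: 38.7
tool_pos: [0.5584, 0.1106, 0.0976]
tool_rot: [-3.14, -0.0, 0.002]
contact_force: [-5.9, -3.6, 16.7]
opening: 0.0102
grip_force: 25.0
```

Emit:
step_arm(
  increments=[
    {"delta_pos": [0, 0, -0.1], "dr": [0, 0, 0], "fingers": 1},
    {"delta_pos": [0, 0, -0.2], "dr": [0, 0, 0], "fingers": 1},
    {"delta_pos": [0, 0, -0.3], "dr": [0, 0, 0], "fingers": 1},
    {"delta_pos": [0, 0, -0.3], "dr": [0, 0, 0], "fingers": 1},
    {"delta_pos": [0, 0, -0.3], "dr": [0, 0, 0], "fingers": 1},
  ],
)

```text
time: 39.33
tool_pos: [0.5582, 0.1106, 0.098]
tool_rot: [-3.14, 0.001, 0.002]
contact_force: [2.7, -5.5, -1.8]
opening: 0.0099
grip_force: 25.0
```

Now the tug, in small steps.

Emit:
step_arm(
  increments=[
    {"delta_pos": [0, 0, -0.05], "dr": [0, 0, 0], "fingers": 1},
    {"delta_pos": [0, 0, -0.1], "dr": [0, 0, 0], "fingers": 1},
    {"delta_pos": [0, 0, -0.15], "dr": [0, 0, 0], "fingers": 1},
    {"delta_pos": [0, 0, -0.15], "dr": [0, 0, 0], "fingers": 1},
    {"delta_pos": [0, 0, -0.15], "dr": [0, 0, 0], "fingers": 1},
  ],
)

```text
time: 39.95
tool_pos: [0.5582, 0.1109, 0.0993]
tool_rot: [-3.14, 0.002, 0.002]
contact_force: [3.6, -3.3, -4.0]
opening: 0.0106
grip_force: 25.0
```

Emit:
step_arm(
  increments=[
    {"delta_pos": [0, 0, -0.05], "dr": [0, 0, 0], "fingers": 1},
    {"delta_pos": [0, 0, -0.1], "dr": [0, 0, 0], "fingers": 1},
    {"delta_pos": [0, 0, -0.15], "dr": [0, 0, 0], "fingers": 1},
    {"delta_pos": [0, 0, -0.15], "dr": [0, 0, 0], "fingers": 1},
    {"delta_pos": [0, 0, -0.15], "dr": [0, 0, 0], "fingers": 1},
  ],
)

```text
time: 40.58
tool_pos: [0.5582, 0.1111, 0.1005]
tool_rot: [-3.139, 0.002, 0.002]
contact_force: [4.0, -2.4, -4.8]
opening: 0.0102
grip_force: 25.0
```

Emit:
step_arm(
  increments=[
    {"delta_pos": [0, 0, -0.05], "dr": [0, 0, 0], "fingers": 1},
    {"delta_pos": [0, 0, -0.1], "dr": [0, 0, 0], "fingers": 1},
    {"delta_pos": [0, 0, -0.1], "dr": [0, 0, 0], "fingers": 1},
    {"delta_pos": [0, 0, -0.1], "dr": [0, 0, 0], "fingers": 1},
    {"delta_pos": [0, 0, -0.1], "dr": [0, 0, 0], "fingers": 1},
  ],
)

```text
time: 41.2
tool_pos: [0.5581, 0.1113, 0.1013]
tool_rot: [-3.139, 0.002, 0.002]
contact_force: [5.6, -1.2, -7.0]
opening: 0.0101
grip_force: 25.0
```

Emit:
step_arm(
  increments=[
    {"delta_pos": [0, 0, -0.05], "dr": [0, 0, 0], "fingers": 1},
    {"delta_pos": [0, 0, -0.05], "dr": [0, 0, 0], "fingers": 1},
    {"delta_pos": [0, 0, -0.05], "dr": [0, 0, 0], "fingers": 1},
    {"delta_pos": [0, 0, -0.05], "dr": [0, 0, 0], "fingers": 1},
    {"delta_pos": [0, 0, -0.05], "dr": [0, 0, 0], "fingers": 1},
  ],
)

```text
time: 41.82
tool_pos: [0.5581, 0.1114, 0.1017]
tool_rot: [-3.139, 0.002, 0.002]
contact_force: [5.4, -1.3, -7.8]
opening: 0.01
grip_force: 25.0
```

The catch held at 7.8 N with about 4 mm of give. Ease down, let go and look.

Emit:
step_arm(
  increments=[
    {"delta_pos": [0, 0, 0.1], "dr": [0, 0, 0], "fingers": 1},
    {"delta_pos": [0, 0, 0.3], "dr": [0, 0, 0], "fingers": 1},
    {"delta_pos": [0, 0, 0.5], "dr": [0, 0, 0], "fingers": 1},
    {"delta_pos": [0, 0, 0.5], "dr": [0, 0, 0], "fingers": 1},
    {"delta_pos": [0, 0, 0.5], "dr": [0, 0, 0], "fingers": 1},
  ],
)

```text
time: 42.45
tool_pos: [0.5582, 0.1107, 0.0979]
tool_rot: [-3.14, 0.001, 0.002]
contact_force: [2.8, -4.4, 0.6]
opening: 0.0103
grip_force: 25.0
```

Emit:
step_arm(
  increments=[
    {"delta_pos": [0, 0, 0], "dr": [0, 0, 0], "fingers": 0},
    {"delta_pos": [0, 0, 0], "dr": [0, 0, 0], "fingers": 0},
    {"delta_pos": [0, 0, 0], "dr": [0, 0, 0], "fingers": 0},
    {"delta_pos": [0, 0, 0], "dr": [0, 0, 0], "fingers": 0},
    {"delta_pos": [0, 0, 0], "dr": [0, 0, 0], "fingers": 0},
  ],
)

```text
time: 43.08
tool_pos: [0.5579, 0.111, 0.0977]
tool_rot: [-3.14, 0.002, 0.002]
contact_force: [0.2, -0.7, 0.5]
opening: 0.0457
grip_force: 0.0
```

Emit:
step_arm(
  increments=[
    {"delta_pos": [0, 0, -3], "dr": [0, 0, 0], "fingers": 0},
    {"delta_pos": [0, 0, -6], "dr": [0, 0, 0], "fingers": 0},
    {"delta_pos": [0, 0, -11], "dr": [0, 0, 0], "fingers": 0},
    {"delta_pos": [0, 0, -16.5], "dr": [0, 0, 0], "fingers": 0},
    {"delta_pos": [0, 0, -18], "dr": [0, 0, 0], "fingers": 0},
  ],
)

```text
time: 43.7
tool_pos: [0.5595, 0.1107, 0.2819]
tool_rot: [-3.139, -0.005, 0.002]
contact_force: [-0.2, 0.6, 0.2]
opening: 0.0459
grip_force: 0.0
```

```bash
python3 - <<'E'
from h import *
sc=viewer.read_camera("scene")[:,:,::-1]; s=viewer.read_camera("side")[:,:,::-1]
cv2.imwrite("pics/m13.png",np.hstack([cv2.resize(sc[60:360,160:520],(400,333)),cv2.resize(s[120:280,230:422],(400,333),interpolation=cv2.INTER_CUBIC)]))
# handle bar predicted side pixels shut / resting on catch
for n,y,z in (("shut",.1125,.113),("proud",.1155,.127)): print(n,np.round(proj("side",[(.508,y,z),(.608,y,z)]),1),((np.array(proj("side",[(.558,y,z)]))-[230,120])*2.083+[400,0]).round())
E
```

```text
shut [[298.3 161.8]
 [326.8 158.3]] [[572.  83.]]
proud [[297.9 157.8]
 [326.5 154.3]] [[571.  75.]]
```

View pics/m13.png

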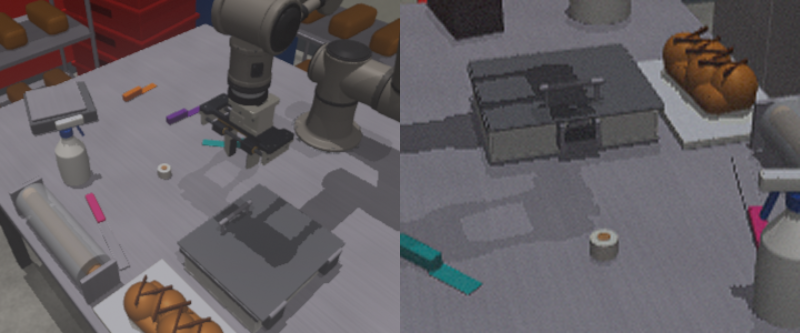

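The lid is shut flush, with the bar at crop (571,84) against a predicted 83 when shut. The bystanders are untouched and the bench is clear of kit.

```bash
python3 -c "
from cell import robot
print(robot.hand_in())"
```

```text
the job is handed in; nothing more can be done
None
```

Two spreaders and two cutters were packed in their matching bays, and the lid was pressed home; the catch held a 7.8 N tug, and the job was handed in at about 44 s.

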